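# Show the red brush's tip to the macro camera before the grey board

### The job

Take the grey reference board out of its wooden holder and hang it by its hole on the photo stand's peg, letting it hang free. Then pick up the brush with the red handle and hold it still in front of the camera: level, straight across the line of sight, with the end of its bristles at the focus, which is on the lens's centre line straight above the brass pointer. Finish while still holding the brush there, touching neither stand nor board, and do not disturb the other things on the table.

Things in the scene. Friction and masses are not known exactly. Their poses are not given: they have to be found in the camera images.
- photo_stand: fixed photo stand: black base plate 110 (x) by 350 (y) by 12 mm; origin on the table under the focus. x runs across the line of sight, roughly away from the robot; y from the peg to the camera; z up. An aluminium post, 16 mm thick, at y = -130 mm, top at z = 171 mm, carries the peg. A brass pointer pin, 4 mm thick, stands at x = y = 0, its tip at z = 85 mm
- lens (a point): centre of the lens's front, at x = 0, y = +97 mm, z = 125 mm of the stand. The barrel is 51 mm thick; the grey camera behind it is 86 mm wide (x), its top at z = 163 mm, and looks along the stand's -y
- hang_peg (a point): middle of the peg, on its centre line, at x = 0, y = -82 mm, z = 168 mm of the stand; same axes. A level steel rod of 6 mm diameter from the post along +y. Its free end, 39 mm from this point, turns up, so its last 5 mm reach from 3 mm below to 8 mm above the centre line. Usable length: 36 mm before this point to 34 mm past it
- focus (a point): the focus, at x = 0, y = 0, z = 125 mm of the stand: on the lens's centre line, 97 mm in front of the lens and 40 mm straight above the tip of the brass pointer; same axes as the stand
- grey_board: loose grey reference board, 80 mm wide (x), 8 thick (y), 120 tall (z), 50 to 80 g, both faces alike; origin at the middle of its bottom edge. Starts upright in the holder's slot, bottom edge 8 mm above the table. A round hole of 20 mm diameter goes through along y, its centre 44 mm below the top edge; the top 34 mm are solid: gripped there across the thickness, the hole stays free
- board_hole (a point): centre of the hole in the board, 76 mm above its bottom edge; hung on the peg it comes to rest about 7 mm below the peg's centre line
- board_holder: fixed wooden holder, 110 mm (x) by 65 mm (y), 30 mm tall, with a slot 13 mm wide along x, 22 mm deep; origin at the centre of its underside
- red_brush: loose brush with the red handle and round bristles, 207 mm long (y), 9 mm thick, 16 to 26 g, lying flat, bristles at its -y end, which points away from the robot at the start; origin at the middle of its length, on its underside. The handle runs from y = -35 mm (ferrule) to +104 mm, 8.5 mm wide; centre of mass near y = +17 mm
- bristle_tip (a point): the end of the red brush's bristles, on its centre line, 103.5 mm from the brush's origin in -y and 4 mm above its underside
- blue_brush: the other brush, with the blue handle and flat bristles, 237x18x9 mm, lying flat like the red one, bristles at local -y; origin at the middle of its length, on its underside. A bystander
- white_eraser: blue and white eraser, 19x53x12 mm, lying flat at the front of the table; a bystander
- carmine_tube: carmine metal paint tube, 28x92x21 mm, lying flat behind the brushes; a bystander
- white_tube: white metal paint tube, 32x99x24 mm, lying flat behind the photo stand; a bystander
Things that resemble listed ones, but are neither listed nor needed, are in the scene too. Several things have the shape of the grey_board; the one meant has the colours described above.

How it is judged:
By the outcome, as a careful person would: the job done as asked, in the order asked, and still so for the second after the job is handed in, while the arm keeps its last pose, push and grip.
It also fails if it takes over 54 s, if anything falls off the work surface, if the arm or the gripper's body presses on something with over 40 N, if the wrist force passes 120 N, or if a joint passes its speed limit or range.

### The arm

A 6-joint arm with a two-finger parallel gripper is mounted at the origin on a cart in front of the work surface, level with it; the furniture and walls round the work are solid. World frame = base frame: x ahead of the robot, y to its left, z up, the work surface at z = 0. Lengths are in mm, angles in rad, forces in N, time in s.
With the tool pointing down it reaches from about 150 to 775 mm from the base axis. Payload 6.1 kg.
Tool frame: the origin (TCP) lies where the fingers leave the gripper's body, on its centre line; the fingertips stand 73 mm ahead of it and the grasp point (between the pads) lies 54 mm ahead of it (arm.finger_overhang is the distance from the TCP to the fingertips, in mm); x points along the fingers, z is the direction in which the jaws open and shut, and the axes are right-handed (so a half turn about x gives the same grasp; the last joint's range is limited). The gripper opens to 85 mm and grips with 20 to 120 N. Pads are 22 mm wide; open, the fingers measure 114 mm over their backs; the gripper's body (76 mm by 85 mm) begins 54 mm behind the grasp point. The pads swing forward as they close: fully open they stand 13 mm farther back than shut.
Start: joints at [1.245, 0.126, -0.04, 1.405, 0, 1.571], TCP at [168.028, 497.368, 303.895] pointing down, gripper open.
Joint ranges: [-2.72, 2.72], [-0.95, 1.95], [-1.27, 1.35], [-1.78, 2.02], [-1.46, 1.47], [-3.14, 3.14]. Speed limits (rad/s): [2.39, 2.39, 3.01, 3.14, 3.14, 3.14].

### API

Orientations are given as a unit quaternion [x, y, z, w].
In Python, from cell import arm gives the robot as it stands. The module is installed in compiled form; this text tells all that it offers.
- The arm moves only by the tool apply_moves, never from a script. Its argument "rows" is a list of rows, each a list of 7 numbers: the closure, from 0 (fully open) to 1 (shut), then the shift along the tool's x, y, z in cm, then the turn, a rotation vector about the tool's x, y, z in degrees. In form: [[fingers, dx, dy, dz, ax, ay, az], ...]. A call has 1 to 8 rows; each row is the pose to reach, as a shift and turn from the pose commanded when the call began, along the tool's axes at that moment; what a row does not reach only later rows make up. A row lasts 1/8 s, in which the tool goes at most 62.5 mm and 10.7 degrees, less where a joint would pass 70% of its speed; a pose out of reach is approached as far as the arm can. A call with a gripper value outside its range is refused whole. The fingers move at their own pace and stop on an object; "grip_force" is the grip in N (left out, the last holds). Time passes only in rows, so rows that repeat a pose let the fingers close. It gives the time, the measured TCP pose, the force and the opening at its end, in the units of the state.
- arm.get_state(): the state, without advancing time (a new reading comes with each control period).
- arm.capture(name): name is "side" or "top" or "wrist"; returns a dict with "color" (480x640x3 uint8, red, green, blue), "intrinsics" (3x3 intrinsics, pixels), "view" (4x4, takes a point from world to camera coordinates). Camera axes: x right, y up, looking along -z (the intrinsics and any distortion apply to the point x, -y, -z); pixel columns grow to the right and rows downward; lengths in mm; the calibration is good to about 2 mm. A picture is of the moment at which its call begins. There is no depth.
- arm.finish_job(): hands the job in, once; it reports no verdict.
Trained networks look in a picture, given as the dict that the camera call returned (one of the last four; its "shot" number tells which), for a name from the list of things; names that differ only in an ending like _2 or _b are one class to them, and where a whole thing is asked for, a point or a joint stands for the part that bears it (a point fixed in the world has none). Each returns a list of dicts, best first, with "score" (0 to 1); they miss things now and then, are a little off and sometimes report something else, mostly with a low value. They report only what shows in the picture. A call takes as long as a camera call. They do not tell look-alikes from the thing itself.
- arm.regions_of(picture, thing): "pixels" (480x640 bool, what is visible of it) and "bbox" ([left, top, right, bottom] in pixels, round what is visible of it).
The state is a dict: "clock": time; "q": joint angles; "dq": joint speeds; "tau": joint torques, N m; "ee_pos": TCP position; "eef_rot": TCP orientation; "ft_force": force on the tool from outside, world axes, zero at the start; "torque": the same for the moment, N m; "width": opening from 0.0 (shut) to 1.0 (fully open).
Only numpy, scipy, OpenCV 4.12 (cv2) and the standard library are available. Lean on these libraries where they do the work, as an engineer would, in place of code of your own. Each camera call takes 0.05 s, during which the arm holds its last target.

## Working session

There is one attempt and no reset: what is moved stays moved. The work goes in short steps, Python scripts to look and compute and a tool call to move; the robot and the scene stay as the last step left them, time stands still between calls to the robot, and variables do not carry over. Pictures are saved under pics/ and viewed, and the job is handed in when it is done.

Besides the shell and the picture viewer there is one more tool, called after ">>>" as name([rows], argument=value, ...), one row to a line, values as JSON. apply_moves: Moves the arm, as the interface text tells. Its arguments: {"type":"object","properties":{"rows":{"type":"array","items":{"type":"array","items":{"type":"number"}}},"grip_force":{"type":"number"}},"required":["rows"]}

```bash
ls; mkdir -p pics; python3 - <<'E'
from cell import arm
import cv2,numpy as np,pickle
s=arm.get_state();print(s)
P={}
for n in ["side","top","wrist"]:
    p=arm.capture(n);P[n]=p
    print(n,p['intrinsics'].tolist(),np.round(p['view'],4).tolist(),[k for k in p])
    cv2.imwrite(f"pics/a_{n}.png",p['color'][...,::-1])
pickle.dump(P,open('a.pkl','wb'))
E
```

```text
pics
{'clock': 0.0, 'q': array([ 1.24499389e+00,  1.26387519e-01, -4.06266556e-02,  1.40534748e+00,
       -9.89825992e-06,  1.57083014e+00]), 'dq': array([ 0.00093462,  0.00082637,  0.0011553 ,  0.00042344, -0.0001491 ,
       -0.00083585]), 'tau': array([-1.35976494e-03, -4.35912001e+01,  3.52927959e+01,  1.71828404e-02,
       -3.19721687e-05,  3.42519250e-06]), 'ee_pos': array([167.94914203, 497.11712755, 303.11586639]), 'eef_rot': array([-0.41260531,  0.57492567,  0.41195424,  0.57403052]), 'ft_force': array([0.19175504, 0.456606  , 0.02531336]), 'torque': array([-0.03433476,  0.01501579,  0.0707674 ]), 'width': 0.9999509315801074}
side [[453.70646942946445, 0.0, 322.2553429420389], [0.0, 453.70646942946445, 240.01995613342032], [0.0, 0.0, 1.0]] [[-0.9995, 0.0274, 0.0177, 523.2158], [-0.0049, -0.6627, 0.7488, -99.1447], [0.0322, 0.7484, 0.6625, -1415.1873], [0.0, 0.0, 0.0, 1.0]] ['color', 'intrinsics', 'view', 'shot']
top [[535.6322240961982, 0.0, 319.9253310795963], [0.0, 535.6322240961982, 241.16002726333278], [0.0, 0.0, 1.0]] [[-0.0006, -1.0, 0.0028, -41.1952], [0.9929, -0.0003, 0.1187, -530.9332], [-0.1186, 0.0028, 0.9929, -1359.7981], [0.0, 0.0, 0.0, 1.0]] ['color', 'intrinsics', 'view', 'shot']
wrist [[404.79685058532607, 0.0, 319.88944510659155], [0.0, 404.79685058532607, 241.80985455441154], [0.0, 0.0, 1.0]] [[0.3202, 0.9473, -0.0007, -524.3608], [-0.9054, 0.3058, -0.2945, 37.3825], [-0.2788, 0.095, 0.9556, -379.52], [0.0, 0.0, 0.0, 1.0]] ['color', 'intrinsics', 'view', 'shot']
```

View pics/a_side.png

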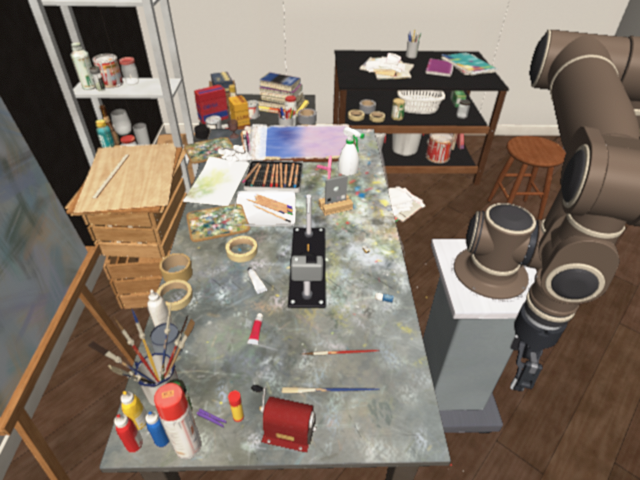

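View pics/a_top.png

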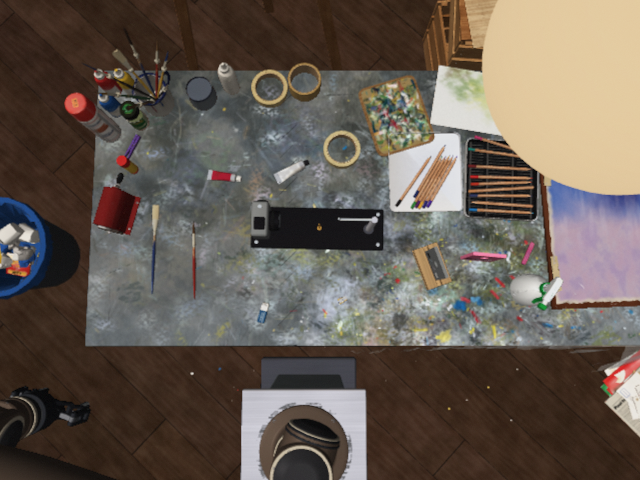

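View pics/a_wrist.png

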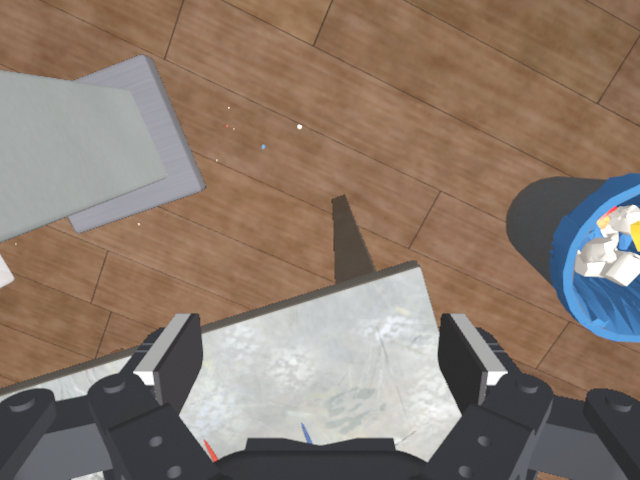

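```bash
cat > h.py <<'E'
import numpy as np,cv2,pickle
from cell import arm
def proj(p,X):
    X=np.atleast_2d(X).astype(float);c=X@p['view'][:3,:3].T+p['view'][:3,3]
    c=c*[1,-1,-1];u=c@np.array(p['intrinsics']).T
    return u[:,:2]/u[:,2:]
def ray(p,uv):
    d=np.linalg.inv(p['intrinsics'])@[uv[0],uv[1],1];d=d*[1,-1,-1]
    R=p['view'][:3,:3];return -R.T@p['view'][:3,3],R.T@d
def onz(p,uv,z):
    o,d=ray(p,uv);return o+d*(z-o[2])/d[2]
def tri(obs):
    A=np.zeros((3,3));b=np.zeros(3)
    for p,uv in obs:
        o,d=ray(p,uv);d/=np.linalg.norm(d);M=np.eye(3)-np.outer(d,d);A+=M;b+=M@o
    return np.linalg.solve(A,b)
def crop(p,box,k,name,pts=None):
    x0,y0,x1,y1=box
    im=cv2.resize(p['color'][y0:y1,x0:x1,::-1],None,fx=k,fy=k,interpolation=cv2.INTER_CUBIC)
    if pts is not None:
        for q in pts: cv2.circle(im,(int((q[0]-x0+.5)*k),int((q[1]-y0+.5)*k)),2,(0,255,0),-1)
    cv2.imwrite('pics/'+name,im)
E
python3 - <<'E'
from h import *
P=pickle.load(open('a.pkl','rb'))
crop(P['side'],(240,160,420,320),4.4,'b_side1.png')
crop(P['side'],(220,300,400,440),4.4,'b_side2.png')
crop(P['top'],(230,180,550,320),2.5,'b_top1.png')
crop(P['top'],(80,160,300,330),3.5,'b_top2.png')
for n in ('side','top'):
    p=arm.capture(n)
    for t in ['photo_stand','grey_board','board_holder','red_brush','blue_brush','white_eraser','carmine_tube','white_tube']:
        print(n,t,[(round(r['score'],2),np.round(r['bbox']).tolist()) for r in arm.regions_of(p,t)][:4])
E
```

```text
side photo_stand [(0.74, [284.0, 387.0, 379.0, 391.0]), (0.65, [290.0, 197.0, 324.0, 310.0]), (0.27, [304.0, 349.0, 350.0, 352.0])]
side grey_board [(0.63, [324.0, 178.0, 348.0, 203.0]), (0.5, [331.0, 159.0, 333.0, 179.0])]
side board_holder [(0.91, [318.0, 196.0, 355.0, 219.0])]
side red_brush [(0.61, [308.0, 351.0, 381.0, 354.0])]
side blue_brush [(0.78, [285.0, 387.0, 364.0, 391.0])]
side white_eraser [(0.65, [374.0, 292.0, 394.0, 302.0])]
side carmine_tube [(0.84, [247.0, 313.0, 264.0, 345.0])]
side white_tube [(0.61, [247.0, 268.0, 267.0, 293.0])]
top photo_stand [(0.8, [250.0, 203.0, 383.0, 250.0])]
top grey_board [(0.59, [425.0, 246.0, 447.0, 277.0]), (0.57, [462.0, 252.0, 506.0, 263.0])]
top board_holder [(0.93, [411.0, 245.0, 450.0, 290.0]), (0.63, [250.0, 200.0, 381.0, 248.0])]
top red_brush [(0.49, [196.0, 228.0, 195.0, 298.0]), (0.41, [424.0, 245.0, 447.0, 280.0])]
top blue_brush [(0.88, [149.0, 206.0, 160.0, 289.0])]
top white_eraser [(0.45, [258.0, 303.0, 268.0, 323.0])]
top carmine_tube [(0.82, [208.0, 171.0, 242.0, 180.0]), (0.55, [251.0, 202.0, 384.0, 252.0])]
top white_tube [(0.9, [272.0, 164.0, 308.0, 186.0])]
```

View pics/b_side1.png

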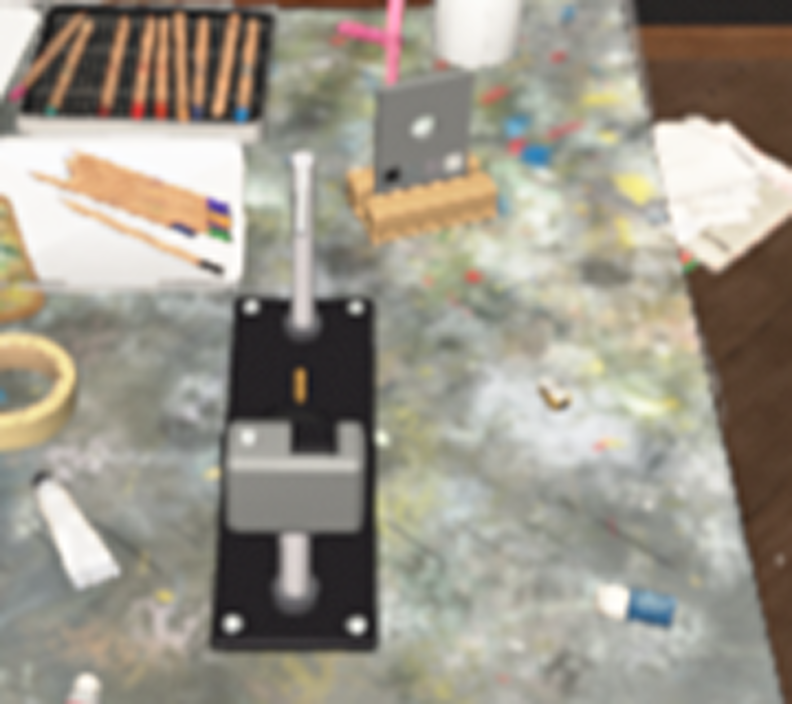

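View pics/b_top1.png

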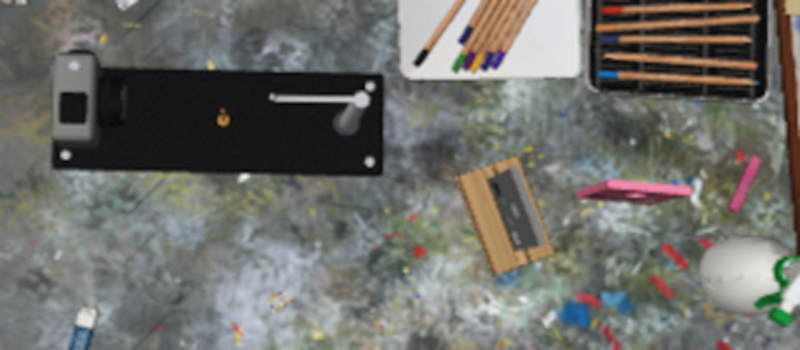

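View pics/b_top2.png

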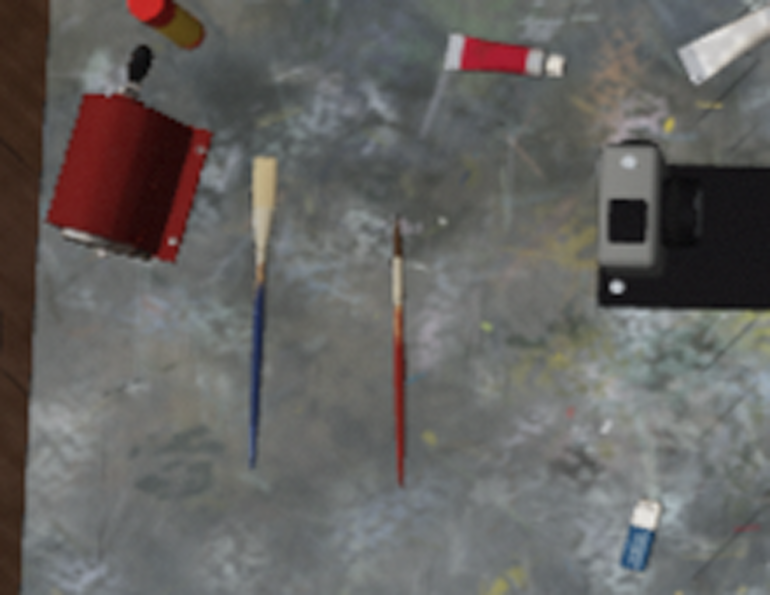

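View pics/b_side2.png

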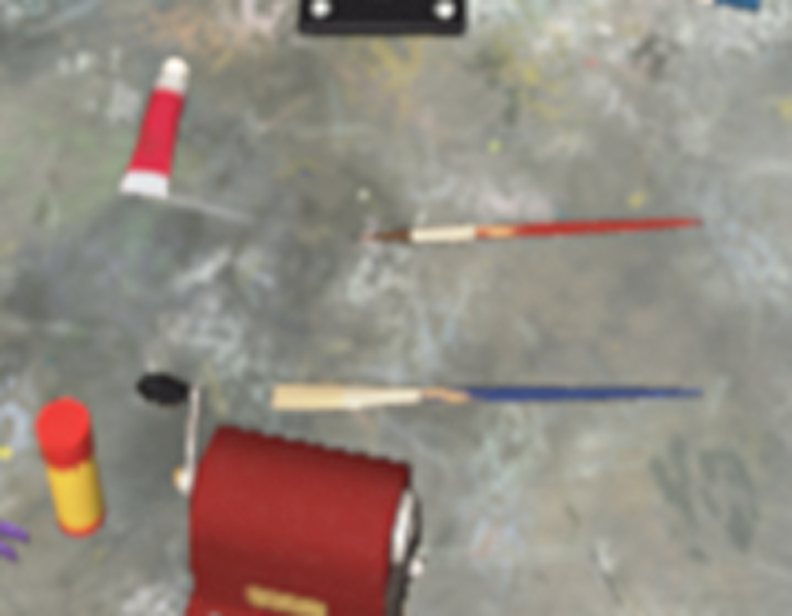

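```bash
cat > fit1.py <<'E'
from h import *
from scipy.optimize import least_squares
P=pickle.load(open('a.pkl','rb'));T,S=P['top'],P['side']
def w(pose,X):
    x,y,a=pose;X=np.atleast_2d(X);c,s=np.cos(a),np.sin(a)
    return np.c_[x+c*X[:,0]-s*X[:,1],y+s*X[:,0]+c*X[:,1],X[:,2]]
def fit(obs,x0):
    f=lambda q:np.concatenate([(proj(p,w(q,X))[0]-uv) for p,uv,X in obs])
    r=least_squares(f,x0,loss='soft_l1');return r.x,np.round(f(r.x).reshape(-1,2),1).tolist()
ct=lambda u,v:(230+u/2.5-.5,180+v/2.5-.5)
cs=lambda u,v:(240+u/4.4-.5,160+v/4.4-.5)
cb=lambda u,v:(80+u/3.5-.5,160+v/3.5-.5)
cd=lambda u,v:(220+u/4.4-.5,300+v/4.4-.5)
if __name__=='__main__':
    obs=[(T,ct(52,172),(-55,175,12)),(T,ct(383,173),(-55,-175,12)),(T,ct(383,74),(55,-175,12)),
     (T,ct(272,97),(0,-43,174)),(T,ct(223,114),(0,0,85)),
     (S,cs(234,299),(55,-175,12)),(S,cs(376,299),(-55,-175,12)),(S,cs(377,640),(-55,175,12)),(S,cs(212,638),(55,175,12)),(S,cs(300,370),(0,0,85))]
    print('stand',fit(obs,[500,0,0]))
    # holder top corners z=30
    obs=[(T,ct(458,177),(55,32.5,30)),(T,ct(517,156),(55,-32.5,30)),(T,ct(552,250),(-55,-32.5,30)),(T,ct(498,276),(-55,32.5,30))]
    print('holder',fit(obs,[400,-300,-.3]))
    for uv in [(317,181),(455,156)]:pass
    print('tip',onz(T,cb(398,216),4),onz(S,cd(362,237),4),'end',onz(T,cb(401,486),4),onz(S,cd(703,222),4))
    print('blue',onz(T,cb(265,157),4),onz(T,cb(253,467),4))
    print(np.linalg.norm(onz(T,cb(398,216),4)-onz(T,cb(401,486),4)))
E
python3 fit1.py
```

```text
stand (array([567.71133612, -36.08275037,  18.83170044]), [[0.7, -0.5], [1.3, 1.4], [1.4, -0.2], [-2.1, 0.4], [-0.9, -1.0], [-0.3, -1.3], [-0.3, -1.1], [1.2, 0.5], [-0.2, 0.8], [0.1, 1.2]])
holder (array([ 4.67749512e+02, -3.31816035e+02,  3.58758605e-01]), [[-0.1, -0.3], [-0.5, -0.6], [1.5, 1.4], [-0.3, -0.1]])
tip [587.74573823 295.49749389   4.        ] [584.64947115 293.20422076   4.        ] end [383.69287258 287.65847055   4.        ] [382.24126457 285.80856508   4.        ]
blue [633.28544819 398.11878      4.        ] [397.88564603 398.64667886   4.        ]
204.2033845613044
```

```bash
cat > mv.py <<'E'
from h import *
from scipy.spatial.transform import Rotation as Ro
import json,os
# commanded pose tracking
def load():
    if os.path.exists('cmd.json'):
        d=json.load(open('cmd.json'));return np.array(d['p']),Ro.from_quat(d['q'])
    return np.array([168.028,497.368,303.895]),None
def save(p,R): json.dump({'p':list(map(float,p)),'q':R.as_quat().tolist()},open('cmd.json','w'))
def down(jaw):  # tool x down, z = jaw angle (rad) in world xy
    x=np.array([0,0,-1.]);z=np.array([np.cos(jaw),np.sin(jaw),0]);y=np.cross(z,x)
    return Ro.from_matrix(np.c_[x,y,z])
def rel(p1,R1):
    p,R=load();d=R.inv().apply(np.array(p1)-p)/10;rv=(R.inv()*R1).as_rotvec(degrees=True)
    return np.round(d,2).tolist(),np.round(rv,2).tolist(),'dist',round(np.linalg.norm(d)*10),'ang',round(np.linalg.norm(rv),1)
def apply(row):
    p,R=load();row=np.array(row,float)
    save(p+R.apply(row[:3]*10),R*Ro.from_rotvec(row[3:6],degrees=True))
E
python3 - <<'E'
from mv import *
s=arm.get_state();R=Ro.from_quat(s['eef_rot']);print(R.as_matrix().round(3))
z=R.as_matrix()[:,2];jaw=np.arctan2(z[1],z[0]);print('jaw',jaw)
print((down(jaw).inv()*R).as_rotvec(degrees=True))
# exact start jaw from nominal joints? 1.245 q1
save(np.array([168.028,497.368,303.895]),down(jaw))
P=pickle.load(open('a.pkl','rb'))['wrist'];V=P['view']
c=-V[:3,:3].T@V[:3,3];print('cam in tool',R.inv().apply(c-s['ee_pos']),'axes',(R.as_matrix().T@V[:3,:3].T).round(3))
E
```

```text
[[ 0.    -0.947  0.32 ]
 [-0.     0.32   0.947]
 [-1.    -0.     0.   ]]
jaw 1.2450113041731188
[ 3.98410274e-09 -3.44102971e-04 -1.32676528e-03]
cam in tool [-69.41118125  75.98002442  -0.33263743] axes [[ 0.001  0.295 -0.956]
 [-0.     0.956  0.295]
 [ 1.    -0.     0.001]]
```

```bash
python3 - <<'E'
from mv import *
print(rel([570,-60,350],down(np.pi/2)))
E
```

```text
([-4.61, -55.92, -39.94], [-18.67, 0.0, 0.0], 'dist', 689, 'ang', np.float64(18.7))
```

>>> apply_moves([
  [0,-0.4,-4,-3,-1.3,0,0],
  [0,-0.8,-9,-6,-2.6,0,0],
  [0,-1.1,-14,-10,-4,0,0],
  [0,-1.4,-19,-13.5,-5.5,0,0],
  [0,-1.7,-23.5,-17,-7,0,0],
  [0,-2,-28,-20,-8.5,0,0],
  [0,-2.3,-32,-23,-10,0,0],
  [0,-2.6,-36,-25.5,-11.5,0,0],
])

```text
clock: 2.05
ee_pos: [428.2, 138.9, 330.3]
eef_rot: [-0.468, 0.53, 0.468, 0.53]
ft_force: [0.5, 0.4, -0.4]
width: 0.997
```

```bash
python3 - <<'E'
from mv import *
apply([-2.6,-36,-25.5,-11.5,0,0]);print(load()[0])
print(rel([570,-60,350],down(np.pi/2)))
E
```

```text
[427.4785004  140.56211742 329.895     ]
([-2.01, -16.64, -18.12], [-7.17, 0.0, 0.0], 'dist', 247, 'ang', np.float64(7.2))
```

>>> apply_moves([
  [0,-0.5,-4,-4,-2,0,0],
  [0,-1,-8,-8.5,-4,0,0],
  [0,-1.5,-12,-13,-6,0,0],
  [0,-2,-15.5,-17,-7.2,0,0],
  [0,-2,-16.6,-18.1,-7.2,0,0],
  [0,-2,-16.6,-18.1,-7.2,0,0],
])

```text
clock: 2.8
ee_pos: [569.8, -60.2, 349.2]
eef_rot: [-0.499, 0.5, 0.5, 0.5]
ft_force: [0.3, 1.5, 0.4]
width: 0.997
```

```bash
python3 - <<'E'
from mv import *
apply([-2,-16.6,-18.1,-7.2,0,0]);print(load()[0]);s=arm.get_state();print(s['ee_pos'],s['clock'],s['dq'].round(3))
p=arm.capture('wrist');pickle.dump(p,open('c_stand.pkl','wb'));cv2.imwrite('pics/c_stand.png',p['color'][...,::-1])
E
```

```text
[569.60273384 -59.7319221  349.895     ]
[569.76831769 -60.15367156 349.21986223] 2.8 [ 0.031 -0.029 -0.022  0.007  0.005  0.006]
```

View pics/c_stand.png

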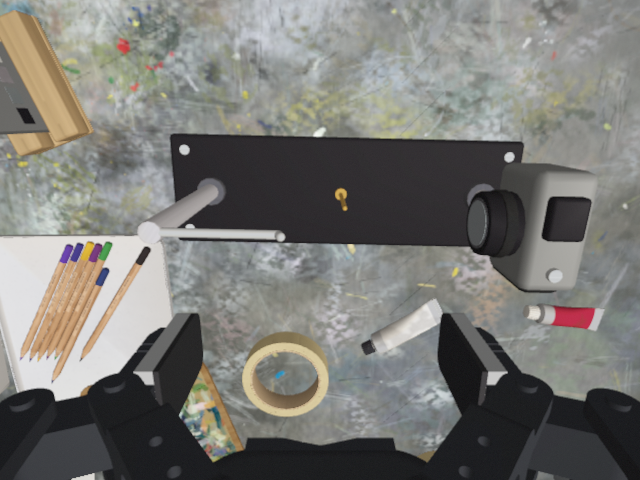

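```bash
python3 - <<'E'
from h import *
p=pickle.load(open('c_stand.pkl','rb'))
crop(p,(130,120,360,260),3.4,'c1.png'); crop(p,(440,125,610,300),3.4,'c2.png')
E
```

```text
(no output)
```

View pics/c1.png

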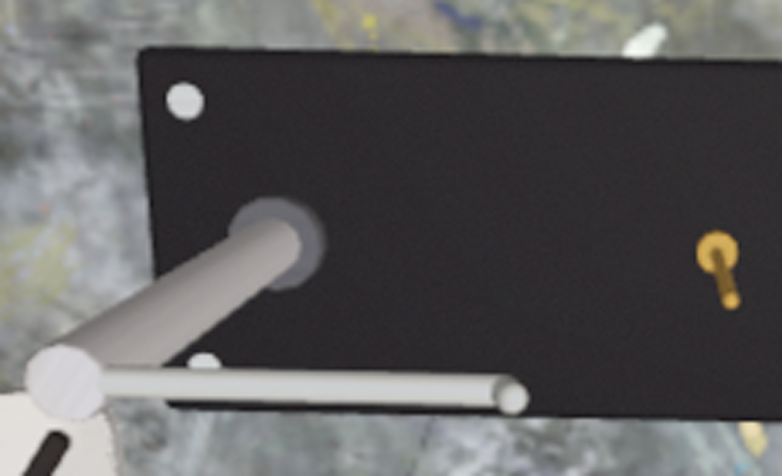

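View pics/c2.png

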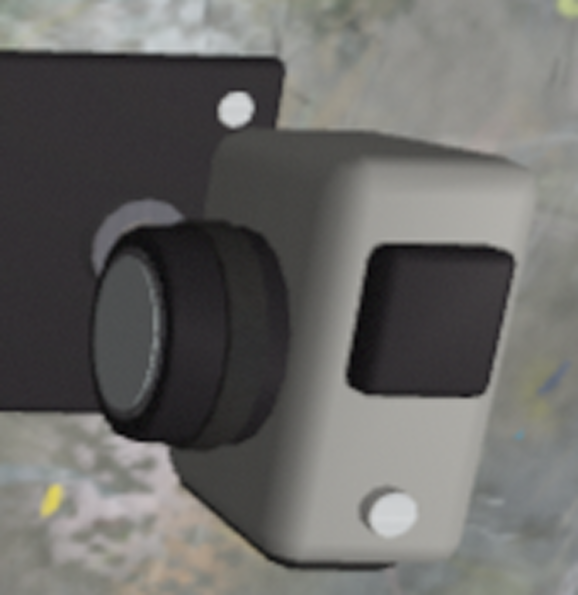

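```bash
cat > fit2.py <<'E'
from fit1 import *
p=pickle.load(open('c_stand.pkl','rb'))
a=lambda u,v:(130+u/3.4-.5,120+v/3.4-.5)
b=lambda u,v:(440+u/3.4-.5,125+v/3.4-.5)
obs=[(p,a(140,47),(-55,-175,12)),(p,b(284,57),(-55,175,12)),(p,a(170,406),(55,-175,12)),(p,a(65,383),(0,-130,171)),(p,a(512,396),(0,-45.5,176)),(p,a(731,300),(0,0,85)),(p,b(127,333),(0,97,125))]
if __name__=='__main__':
    print(fit(obs,[568,-36,0]))
    q=fit(obs,[568,-36,0])[0]
    # allow z offset / also combined with top+side
    f=lambda v:np.concatenate([proj(P_,w(v[:3],np.array(X)+[0,0,v[3]]))[0]-uv for P_,uv,X in obs])
    r=least_squares(f,[*q,0]);print(r.x,f(r.x).reshape(-1,2).round(1).tolist())
E
python3 fit2.py
```

```text
(array([ 5.66638380e+02, -3.86628048e+01, -2.59402283e-02]), [[-7.8, -1.4], [-1.5, -0.1], [-7.3, 1.3], [0.4, -0.5], [1.0, 1.0], [0.4, 0.1], [0.5, -0.1]])
[ 5.67314086e+02 -3.76966923e+01 -2.52430693e-02 -3.29779557e+00] [[-5.5, -0.7], [-2.2, 0.2], [-5.2, 1.2], [4.1, -0.7], [3.0, 0.6], [1.3, 0.0], [0.0, -0.4]]
```

```bash
cat >> fit2.py <<'E'
obs2=obs[3:]+[(p,a(717,252),(0,0,13)),(p,a(277,244),(0,-130,13))]
Q,r2=fit(obs2,[567,-38,0])
if __name__=='__main__':
    print(Q,r2)
    for n,uv in (('peg',ct(272,97)),('ptr',ct(223,114))): print(n,uv)
    print(proj(T,w(Q,[(0,-43,171),(0,0,85),(-55,-175,12),(-55,175,12)])),[ct(272,97),ct(223,114),ct(383,173),ct(52,172)])
    print(proj(S,w(Q,[(0,0,85),(0,-45,176)])),cs(300,370),cs(303,155))
E
python3 fit2.py
```

```text
(array([ 5.66638380e+02, -3.86628048e+01, -2.59402283e-02]), [[-7.8, -1.4], [-1.5, -0.1], [-7.3, 1.3], [0.4, -0.5], [1.0, 1.0], [0.4, 0.1], [0.5, -0.1]])
[ 5.67314086e+02 -3.76966923e+01 -2.52430693e-02 -3.29779557e+00] [[-5.5, -0.7], [-2.2, 0.2], [-5.2, 1.2], [4.1, -0.7], [3.0, 0.6], [1.3, 0.0], [0.0, -0.4]]
[ 5.66772842e+02 -3.91399227e+01 -2.39214691e-02] [[-0.2, 0.1], [0.3, 1.4], [-0.1, 0.2], [-0.1, -0.2], [-0.2, -0.8], [0.6, -1.4]]
peg (338.3, 218.3)
ptr (318.7, 225.1)
[[337.41718325 219.38024108]
 [319.06155575 224.43309462]
 [385.05932492 250.83058243]
 [252.01619101 247.70665228]] [(338.3, 218.3), (318.7, 225.1), (382.7, 248.7), (250.3, 248.3)]
[[308.07137207 244.11094568]
 [308.2806846  211.10395681]] (307.6818181818182, 243.59090909090907) (308.3636363636364, 194.72727272727272)
```

```bash
python3 - <<'E'
from fit2 import *
A=onz(p,a(140,47),12);B=onz(p,b(284,57),12);d=B-A;print(A,B,np.arctan2(-d[0],d[1]))
A=onz(p,a(210,50),12);B=onz(p,b(200,54.5),12);d=B-A;print(np.arctan2(-d[0],d[1]))
E
python3 - <<'E'
import sys;sys.path.insert(0,'.')
import os;os.chdir('.')
from mv import *
print(rel([468,-332,330],down(.359+np.pi/2)), rel([468,-332,330],down(.359-np.pi/2)))
E
```

```text
[ 508.43298965 -204.74020331   12.        ] [516.33579166 139.18312979  12.        ] -0.02297433986875394
-0.02109476755000217
([1.99, 10.18, -27.22], [-20.54, -0.0, -0.0], 'dist', 291, 'ang', np.float64(20.5)) ([1.99, 10.18, -27.22], [159.46, -0.0, 0.0], 'dist', 291, 'ang', np.float64(159.5))
```

>>> apply_moves([
  [0,0.2,1.5,-4,-3,0,0],
  [0,0.6,3.5,-9,-7,0,0],
  [0,1,5.5,-14.5,-11,0,0],
  [0,1.5,7.5,-20,-15,0,0],
  [0,2,9.5,-25,-19,0,0],
  [0,2,10.2,-27.2,-20.5,0,0],
  [0,2,10.2,-27.2,-20.5,0,0],
  [0,2,10.2,-27.2,-20.5,0,0],
])

```text
clock: 3.85
ee_pos: [468.0, -330.1, 330.3]
eef_rot: [0.581, -0.402, -0.581, -0.403]
ft_force: [-0.4, -0.4, 0.0]
width: 1.004
```

```bash
python3 - <<'E'
from mv import *
apply([2,10.2,-27.2,-20.5,0,0]);print(load()[0]);s=arm.get_state();print(s['ee_pos'],s['clock'],s['dq'].round(3),s['q'].round(2))
p=arm.capture('wrist');pickle.dump(p,open('d.pkl','wb'));cv2.imwrite('pics/d.png',p['color'][...,::-1])
crop(p,(220,120,440,340),3,'d1.png')
E
```

```text
[ 467.7636526  -331.79221235  329.895     ]
[ 468.03361926 -330.09679967  330.33216876] 3.85 [ 0.01   0.001  0.003 -0.    -0.002 -0.005] [-0.61  0.22  0.13  1.48  0.   -0.97]
```

View pics/d.png

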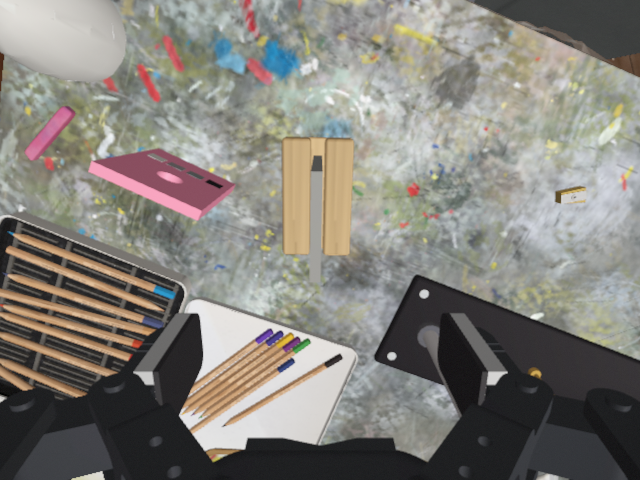

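View pics/d1.png

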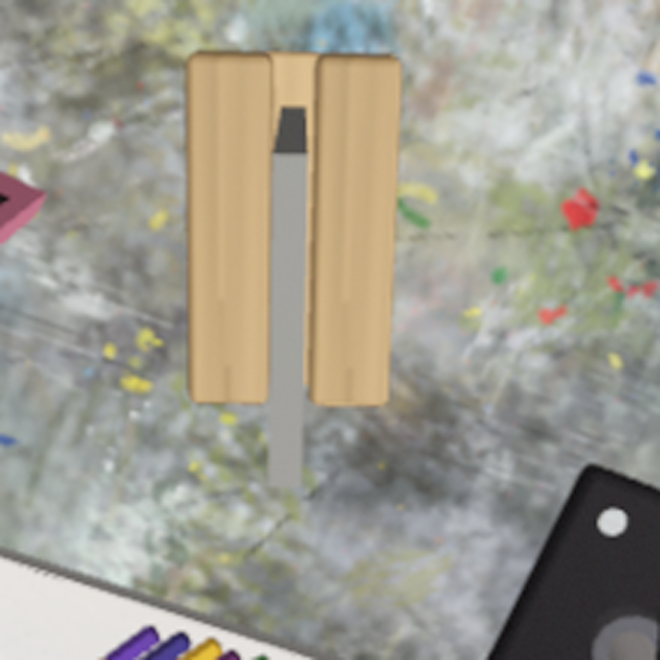

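```bash
python3 - <<'E'
from fit2 import *
d=pickle.load(open('d.pkl','rb'))
e=lambda u,v:(220+u/3-.5,120+v/3-.5)
C=[onz(d,e(*u),128) for u in [(273,153),(307,153),(303,487),(270,487)]];C=np.array(C);print(C.round(1))
near=C[:2].mean(0);far=C[2:].mean(0);v=far-near;print('len',np.linalg.norm(v),'yaw',np.arctan2(v[1],v[0]),'c',(near+far)/2,'thk',np.linalg.norm(C[0]-C[1]))
obs=[(d,e(188,56),(-55,-32.5,30)),(d,e(401,56),(-55,32.5,30)),(d,e(388,406),(55,32.5,30)),(d,e(191,404),(55,-32.5,30))]
print('holder',fit(obs,[468,-332,.36]))
E
python3 - <<'E'
import os;os.chdir('.')
from mv import *
s=arm.get_state();R=Ro.from_quat(s['eef_rot']).as_matrix();print(np.arctan2(R[1,2],R[0,2]))
E
```

```text
[[ 431.2 -350.1  128. ]
 [ 428.5 -343.   128. ]
 [ 503.9 -315.6  128. ]
 [ 506.8 -323.1  128. ]]
len 80.2963540856648 yaw 0.34626626408348515 c [ 467.59033275 -332.95910083  128.        ] thk 7.569921847299174
holder (array([ 4.65994372e+02, -3.33419675e+02,  3.47804635e-01]), [[-1.5, -0.9], [0.8, -0.0], [1.0, 0.5], [-0.5, 0.4]])
1.930987305148438
```

```bash
python3 - <<'E'
from mv import *
print(rel([467.6,-333.3,171],down(.347+np.pi/2)));s=arm.get_state();print(s['ee_pos'],s['clock'])
E
```

```text
([15.89, 0.07, -0.14], [0.65, -0.0, -0.0], 'dist', 159, 'ang', np.float64(0.7))
[ 468.19000536 -330.06132696  330.33211566] 3.9
```

>>> apply_moves([
  [0.4,3,0.1,-0.1,0.7,0,0],
  [0.5,6,0.1,-0.1,0.7,0,0],
  [0.5,9,0.1,-0.1,0.7,0,0],
  [0.5,10,0.1,-0.1,0.7,0,0],
  [0.5,10,0.1,-0.1,0.7,0,0],
])

```text
clock: 4.53
ee_pos: [467.4, -332.2, 230.0]
eef_rot: [-0.579, 0.406, 0.579, 0.406]
ft_force: [0.2, 0.4, -0.1]
width: 0.502
```

```bash
python3 - <<'E'
from mv import *
apply([10,0.1,-0.1,.7,0,0]);print(load()[0]);s=arm.get_state();print(s['ee_pos'],s['clock'],s['dq'].round(3),s['q'].round(4))
p=arm.capture('wrist');pickle.dump(p,open('e.pkl','wb'));cv2.imwrite('pics/e.png',p['color'][...,::-1])
R=Ro.from_quat(s['eef_rot']);c=-p['view'][:3,:3].T@p['view'][:3,3];print(R.inv().apply(c-s['ee_pos']))
E
```

```text
[ 467.17794914 -333.07943862  229.895     ]
[ 467.38741641 -332.19771556  229.96896343] 4.525 [-0.006 -0.009  0.036  0.01  -0.002 -0.002] [-6.1790e-01  2.2650e-01 -8.0100e-02  1.2649e+00  1.0000e-04 -9.6530e-01]
[-70.11470802  75.85153088   0.47411307]
```

View pics/e.png

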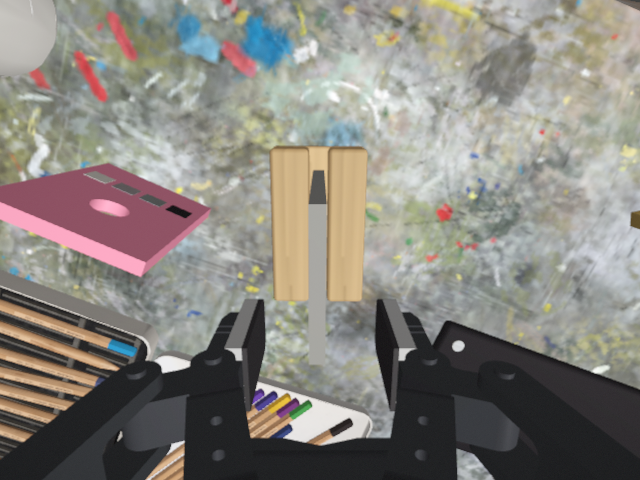

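```bash
python3 - <<'E'
from h import *
d=pickle.load(open('e.pkl','rb'))
C=np.array([onz(d,u,128) for u in [(309,204),(327,204),(324.5,363),(309,363)]])
n=C[:2].mean(0);f=C[2:].mean(0);v=f-n;print(C.round(1),np.linalg.norm(v),np.arctan2(v[1],v[0]),(n+f)/2)
E
```

```text
[[ 431.3 -349.7  128. ]
 [ 428.6 -342.4  128. ]
 [ 503.5 -316.2  128. ]
 [ 506.  -323.3  128. ]] 79.26844714650329 0.33809590457327354 [ 467.35968944 -332.89891253  128.        ]
```

>>> apply_moves([
  [0.5,2.5,0,0,0,0,0],
  [0.5,5,0,0,0,0,0],
  [0.5,5.9,0,0,0,0,0],
  [0.5,5.9,0,0,0,0,0],
])

```text
clock: 5.08
ee_pos: [467.4, -333.1, 171.5]
eef_rot: [0.579, -0.406, -0.579, -0.406]
ft_force: [0.0, 0.1, -0.3]
width: 0.501
```

Aligned. Close on the board.

>>> apply_moves([
  [1,0,0,0,0,0,0],
  [1,0,0,0,0,0,0],
  [1,0,0,0,0,0,0],
  [1,0,0,0,0,0,0],
  [1,0,0,0,0,0,0],
  [1,0,0,0,0,0,0],
], grip_force=50)

```text
clock: 5.82
ee_pos: [467.7, -333.5, 172.1]
eef_rot: [0.579, -0.406, -0.578, -0.406]
ft_force: [-0.2, 0.4, 6.5]
width: 0.082
```

```bash
python3 - <<'E'
from mv import *
apply([5.9,0,0,0,0,0]);print(load()[0]);s=arm.get_state();print(s['ee_pos'],s['clock'],s['width'],s['ft_force'])
p=arm.capture('wrist');pickle.dump(p,open('f.pkl','wb'));cv2.imwrite('pics/f.png',p['color'][...,::-1])
E
```

```text
[ 467.17794914 -333.07943862  170.895     ]
[ 467.65801054 -333.45292994  172.12745286] 5.825 0.08186608103499701 [-0.17591691  0.36038848  6.51491947]
```

View pics/f.png

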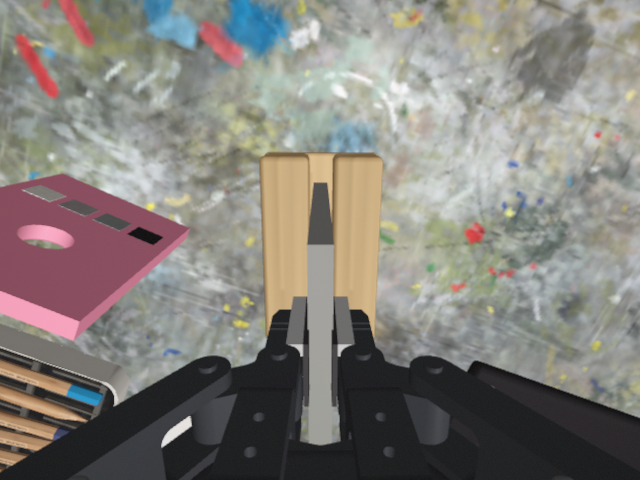

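```bash
cat > tgt.py <<'E'
from mv import *
from fit2 import w,Q
Q=np.array([566.8,-39.1,-0.0235])
def st(x,y,z): return w(Q,(x,y,z))[0]
E
python3 - <<'E'
from tgt import *
print(st(0,-12,361),rel(st(0,-12,361),down(np.pi/2-.0235)))
E
```

```text
[566.51802596 -51.09668665 361.        ] ([-19.01, -18.91, 23.16], [21.18, 0.0, 0.0], 'dist', 354, 'ang', np.float64(21.2))
```

>>> apply_moves([
  [1,-2,0,0,0,0,0],
  [1,-6,0,0,0,0,0],
  [1,-11,0,0,0,0,0],
  [1,-16,0,0,0,0,0],
  [1,-19,-2,2.4,2,0,0],
  [1,-19,-5,6.1,5,0,0],
  [1,-19,-8,9.8,9,0,0],
  [1,-19,-11,13.5,13,0,0],
])

```text
clock: 6.88
ee_pos: [525.0, -167.4, 360.8]
eef_rot: [-0.528, 0.47, 0.528, 0.47]
ft_force: [0.4, -0.2, -0.3]
width: 0.081
```

```bash
python3 - <<'E'
from tgt import *
apply([-19,-11,13.5,13,0,0]);s=arm.get_state();print(load()[0],s['ee_pos'],s['width'],s['ft_force'])
print(rel(st(0,-12,361),down(np.pi/2-.0235)))
E
```

```text
[ 524.84802493 -168.76522025  360.895     ] [ 525.03655447 -167.43836895  360.7993096 ] 0.08129028153595155 [ 0.43555394 -0.20956338 -0.34851104]
([-0.01, -5.54, 11.19], [8.18, 0.0, 0.0], 'dist', 125, 'ang', np.float64(8.2))
```

>>> apply_moves([
  [1,0,-2,4,3,0,0],
  [1,0,-4,8,6,0,0],
  [1,0,-5.5,11.2,8.2,0,0],
  [1,0,-5.5,11.2,8.2,0,0],
  [1,0,-5.5,11.2,8.2,0,0],
])

```text
clock: 7.5
ee_pos: [565.9, -51.2, 360.7]
eef_rot: [-0.494, 0.506, 0.494, 0.506]
ft_force: [-0.3, -0.2, 0.1]
width: 0.085
```

```bash
python3 - <<'E'
from tgt import *
apply([0,-5.5,11.2,8.2,0,0]);s=arm.get_state();print(load()[0],s['ee_pos'],s['width'],s['ft_force'])
for n in ('wrist','side','top'):
    p=arm.capture(n);pickle.dump(p,open(f'g_{n}.pkl','wb'));cv2.imwrite(f'pics/g_{n}.png',p['color'][...,::-1])
    if n=='side': crop(p,(260,120,380,300),4,'g_side1.png')
R=Ro.from_quat(s['eef_rot']).as_matrix();print(np.arctan2(R[1,2],R[0,2]))
E
```

```text
[566.13023664 -51.01642409 360.895     ] [565.93802612 -51.24526194 360.70951089] 0.08500443938582308 [-0.34604536 -0.15101499  0.06451218]
1.5474983256019474
```

View pics/g_wrist.png

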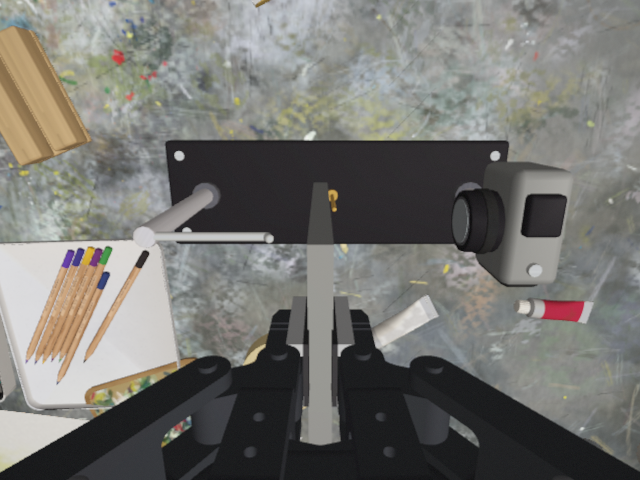

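View pics/g_side1.png

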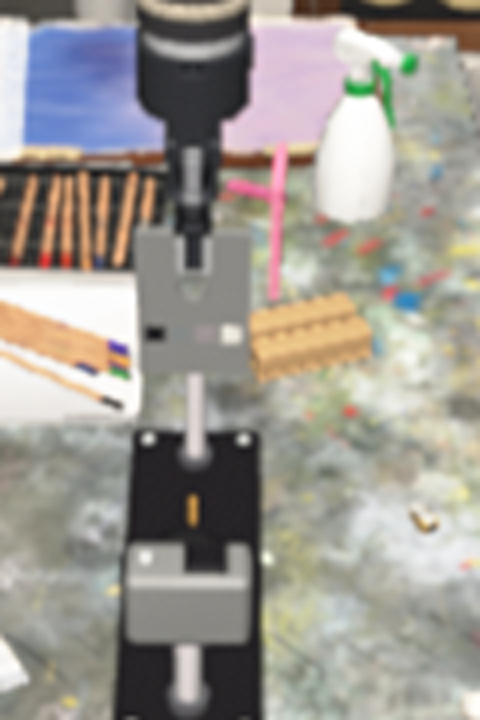

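```bash
python3 - <<'E'
from tgt import *
p=pickle.load(open('g_side.pkl','rb'));t=np.array([565.94,-51.25,360.7])
R=down(np.pi/2-.0235).as_matrix()
c=lambda h:( (h[0]+.5-260)*4,(h[1]+.5-120)*4)
for dx,dz,nm in [(0,-88,'hole'),(-40,-44,'tl?'),(40,-44,''),(-40,-164,''),(40,-164,'')]:
    X=t+np.array([np.cos(.0235),-np.sin(.0235),0])*dx+[0,4,dz]; print(nm,np.round(c(proj(p,X)[0])))
im=p['color'];crop(p,(285,170,330,215),14,'g2.png')
p=pickle.load(open('g_wrist.pkl','rb'));
# lateral axis: board near edge & peg
crop(p,(230,160,360,340),3.3,'g3.png')
E
```

```text
hole [195. 288.]
tl? [254. 236.]
 [135. 234.]
 [251. 376.]
 [139. 375.]
```

View pics/g2.png

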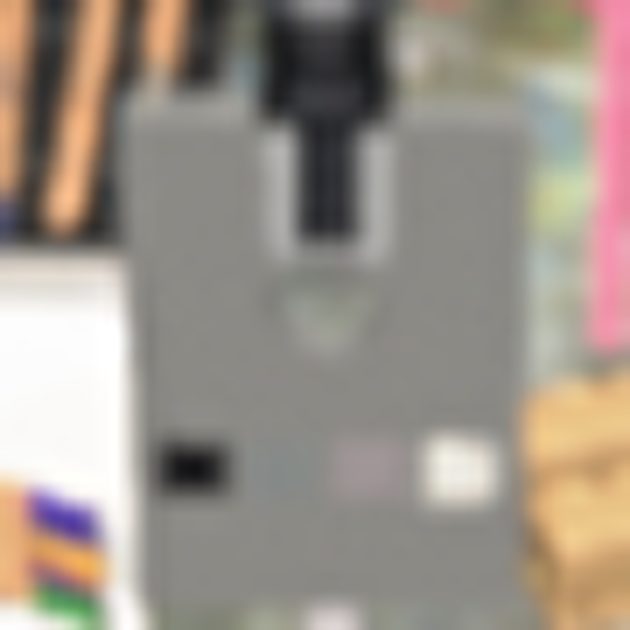

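View pics/g3.png

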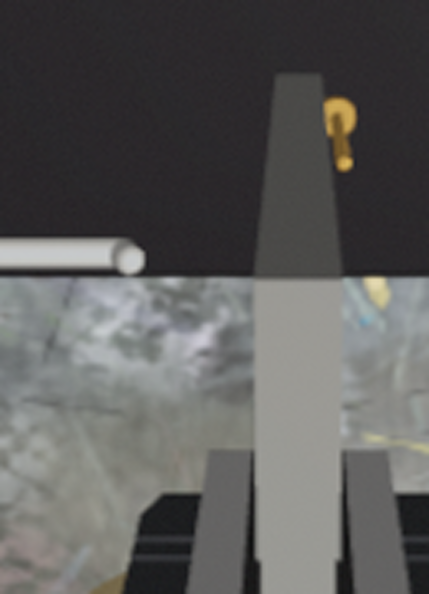

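>>> apply_moves([
  [1,3,0,0,0,0,0],
  [1,6.5,0,0,0,0,0],
  [1,9.2,-0.05,0,0,0,0],
  [1,10.2,-0.05,0,0,0,0],
  [1,10.2,-0.05,0,0,0,0],
  [1,10.2,-0.05,0,0,0,0],
])

```text
clock: 8.4
ee_pos: [567.1, -51.3, 260.3]
eef_rot: [-0.494, 0.506, 0.493, 0.506]
ft_force: [0.7, -0.8, -0.3]
width: 0.082
```

```bash
python3 - <<'E'
from tgt import *
apply([10.2,-.05,0,0,0,0])
for i in range(1):
    s=arm.get_state();print(load()[0],s['ee_pos'],s['width'],s['ft_force'])
for n in ('wrist','side'):
    p=arm.capture(n);pickle.dump(p,open(f'i_{n}.pkl','wb'));cv2.imwrite(f'pics/i_{n}.png',p['color'][...,::-1])
    s=arm.get_state();print(s['ee_pos'])
    if n=='side': crop(p,(270,170,350,250),9,'i_side1.png')
E
```

```text
[566.63009453 -51.0283445  258.895     ] [567.08968776 -51.33055614 260.25534169] 0.08241283195408625 [ 0.68596185 -0.81273288 -0.26034103]
[567.13299682 -51.22632694 260.33145963]
[567.11571977 -51.15840348 260.20800272]
```

View pics/i_wrist.png

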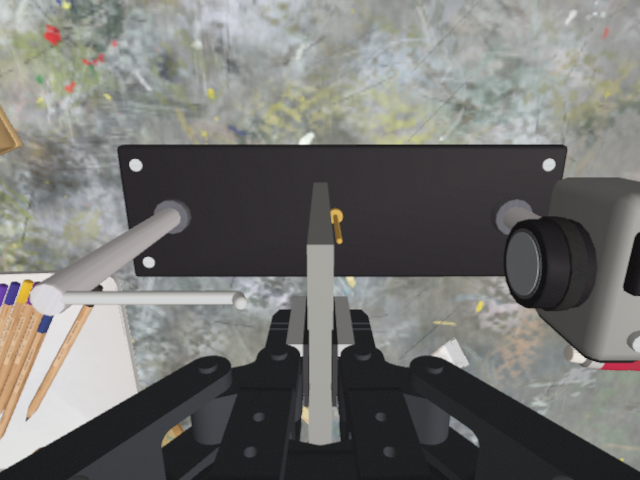

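View pics/i_side1.png

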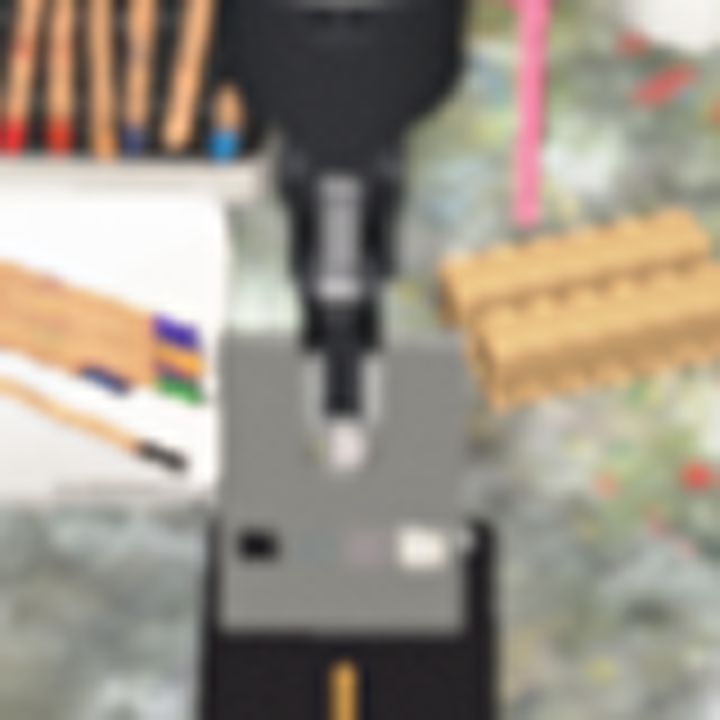

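```bash
python3 - <<'E'
from h import *
p=pickle.load(open('i_wrist.pkl','rb'))
crop(p,(20,270,260,330),3.3,'i3.png')
from fit2 import w
Q=[566.8,-39.1,-.0235]
print(proj(p,w(Q,[(0,-45.5,176),(0,-130,171),(0,0,85),(0,97,125),(0,-130,13)])).round(1))
E
```

```text
[[240.1 304.9]
 [ 46.3 299.9]
 [338.9 240.9]
 [522.  262.5]
 [173.1 214.6]]
```

View pics/i3.png

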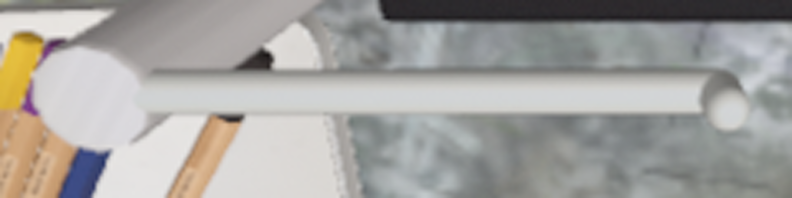

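>>> apply_moves([
  [1,0.15,0.05,0,0,0,0],
  [1,0.15,0.05,-1,0,0,0],
  [1,0.15,0.05,-2,0,0,0],
  [1,0.15,0.05,-3,0,0,0],
  [1,0.15,0.05,-4,0,0,0],
])

```text
clock: 9.12
ee_pos: [565.1, -91.9, 257.3]
eef_rot: [-0.494, 0.506, 0.494, 0.506]
ft_force: [-0.3, 0.2, -0.5]
width: 0.087
```

```bash
python3 - <<'E'
from tgt import *
apply([.15,.05,-4,0,0,0])
s=arm.get_state();print(load()[0],s['ee_pos'],s['width'],s['ft_force'])
p=arm.capture('wrist');cv2.imwrite(f'pics/j.png',p['color'][...,::-1])
E
```

```text
[565.17660452 -91.0050548  257.395     ] [565.12018254 -91.9424124  257.34808421] 0.08660511751978635 [-0.31391484  0.19220758 -0.53082639]
```

View pics/j.png

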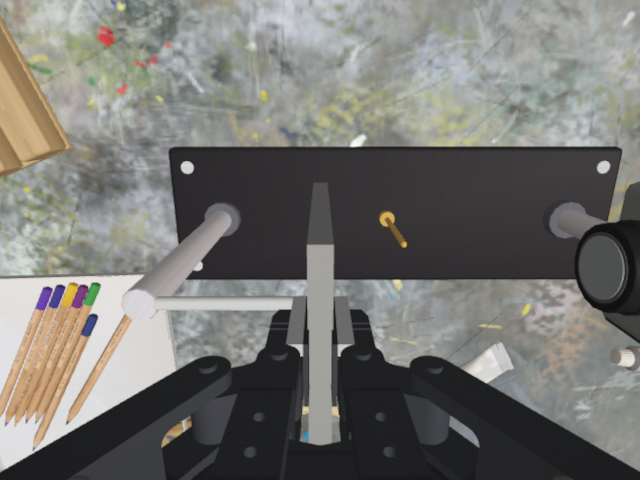

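>>> apply_moves([
  [1,0,0,-1,0,0,0],
  [1,0,0,-2,0,0,0],
  [1,0,0,-3,0,0,0],
  [1,0,0,-3,0,0,0],
  [1,0.3,0,-3,0,0,0],
  [1,0.6,0,-3,0,0,0],
  [1,0.6,0,-3,0,0,0],
])

```text
clock: 10.05
ee_pos: [564.3, -120.7, 251.0]
eef_rot: [-0.494, 0.506, 0.494, 0.506]
ft_force: [0.2, -0.8, -1.3]
width: 0.082
```

```bash
python3 - <<'E'
from tgt import *
apply([.6,0,-3,0,0,0])
s=arm.get_state();print(load()[0],s['ee_pos'],s['width'],s['ft_force'])
p=arm.capture('wrist');cv2.imwrite(f'pics/k.png',p['color'][...,::-1])
p=arm.capture('side');crop(p,(270,170,350,250),9,'k_side1.png')
E
```

```text
[ 564.46138043 -120.99652783  251.395     ] [ 564.29239673 -120.69834484  250.96515036] 0.08231507037149711 [ 0.2272724  -0.75902747 -1.29974639]
```

View pics/k.png

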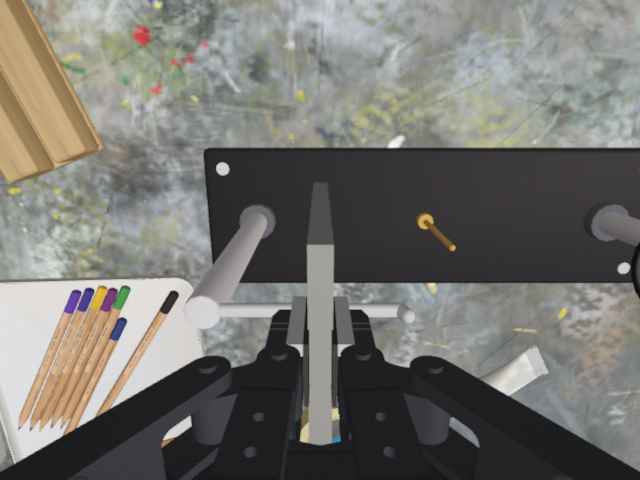

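View pics/k_side1.png

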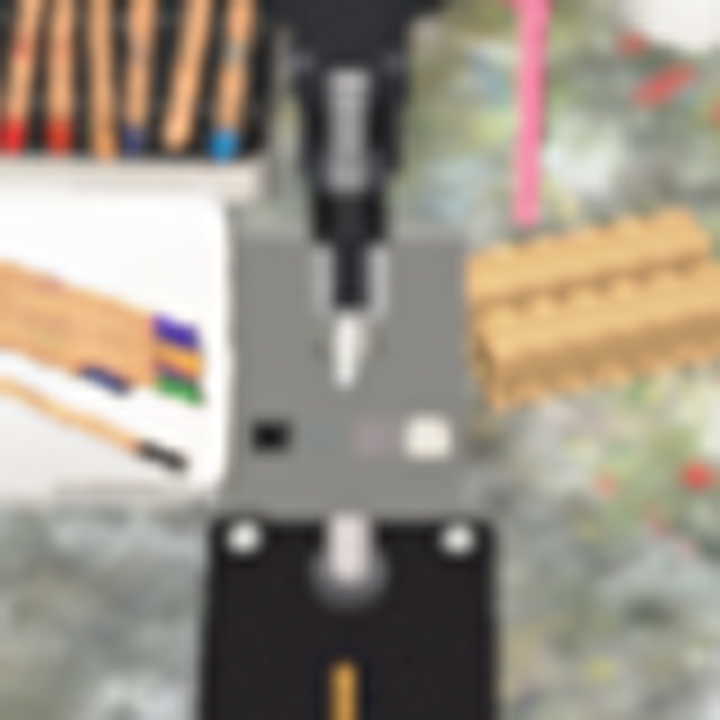

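>>> apply_moves([
  [1,0.2,0,0,0,0,0],
  [1,0.2,0,0,0,0,0],
  [1,0.2,0,0,0,0,0],
])

```text
clock: 10.52
ee_pos: [564.5, -121.0, 249.4]
eef_rot: [-0.494, 0.506, 0.494, 0.506]
ft_force: [0.1, 0.7, 0.2]
width: 0.084
```

>>> apply_moves([
  [1,0.1,0,0,0,0,0],
  [1,0.1,0,0,0,0,0],
])

```text
clock: 10.78
ee_pos: [564.5, -121.0, 248.6]
eef_rot: [-0.494, 0.506, 0.494, 0.506]
ft_force: [0.0, 0.3, -0.7]
width: 0.086
```

```bash
python3 - <<'E'
from tgt import *
apply([.2,0,0,0,0,0]);apply([.1,0,0,0,0,0])
s=arm.get_state();print(load()[0],s['ee_pos'],s['width'],s['ft_force'])
E
```

```text
[ 564.46138043 -120.99652783  248.395     ] [ 564.5196339  -121.0303775   248.56973396] 0.08567146828211203 [ 0.03101997  0.3055144  -0.70820168]
```

>>> apply_moves([
  [1,0.1,0,0,0,0,0],
  [1,0.1,0,0,0,0,0],
])

```text
clock: 11.02
ee_pos: [564.5, -121.0, 248.4]
eef_rot: [-0.494, 0.506, 0.494, 0.506]
ft_force: [-1.9, 0.4, 5.5]
width: 0.087
```

>>> apply_moves([
  [1,0.1,0,0,0,0,0],
  [1,0.1,0,0,0,0,0],
])

```text
clock: 11.28
ee_pos: [564.5, -121.0, 248.2]
eef_rot: [-0.495, 0.505, 0.493, 0.506]
ft_force: [-2.9, 1.1, 10.5]
width: 0.084
```

>>> apply_moves([
  [1,-0.15,0,0,0,0,0],
  [1,-0.15,0,0,0,0,0],
  [0.85,-0.15,0,0,0,0,0],
  [0.8,-0.15,0,0,0,0,0],
  [0.7,-0.15,0,0,0,0,0],
  [0.6,-0.15,0,0,0,0,0],
  [0.55,-0.15,0,0,0,0,0],
  [0.55,-0.15,0,0,0,0,0],
])

```text
clock: 12.28
ee_pos: [564.5, -121.0, 247.9]
eef_rot: [-0.494, 0.506, 0.494, 0.506]
ft_force: [-1.2, -0.2, -0.3]
width: 0.447
```

```bash
python3 - <<'E'
from tgt import *
apply([.1,0,0,0,0,0]);apply([.1,0,0,0,0,0]);apply([-.15,0,0,0,0,0])
s=arm.get_state();print(load()[0],s['ee_pos'],s['width'],s['ft_force'])
p=arm.capture('wrist');cv2.imwrite(f'pics/l.png',p['color'][...,::-1])
p=arm.capture('side');crop(p,(270,170,350,250),9,'l_side1.png')
E
```

```text
[ 564.46138043 -120.99652783  247.895     ] [ 564.4809798  -121.00590479  247.8849693 ] 0.4467030100387936 [-1.20940001 -0.24817384 -0.27650577]
```

View pics/l.png

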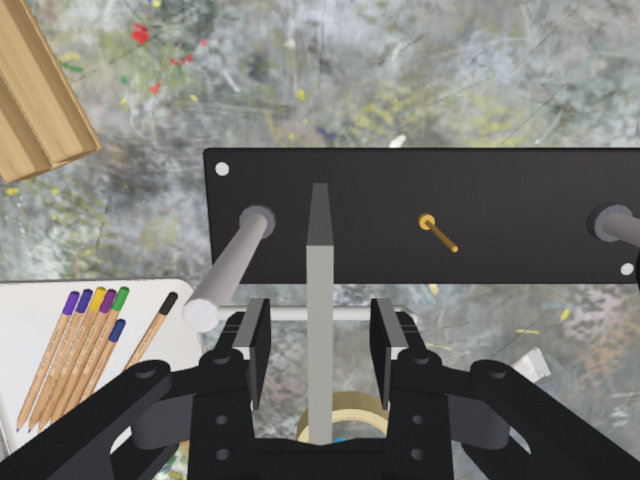

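View pics/l_side1.png

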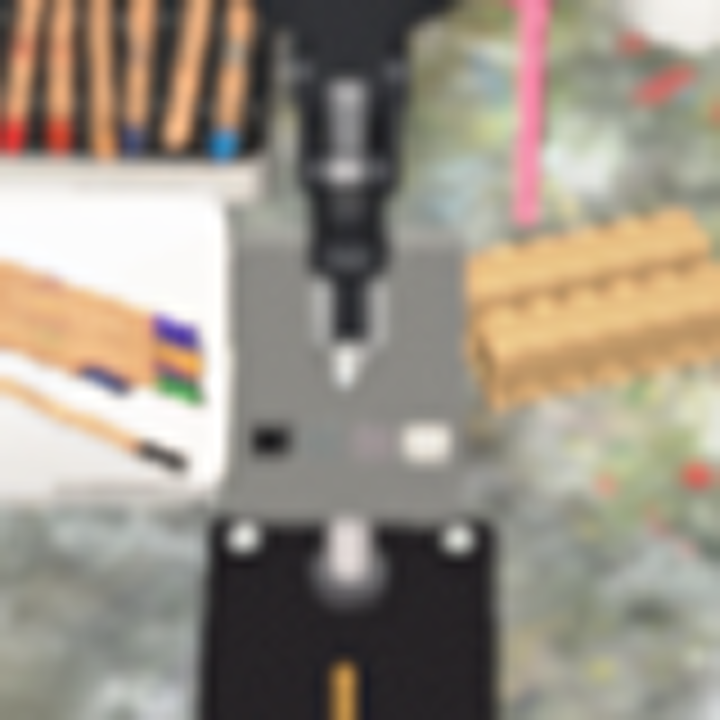

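```bash
python3 - <<'E'
from tgt import *
print(rel([480,290,330],down(np.pi/2+.037)))
E
```

```text
([-8.21, 9.42, 40.89], [-3.49, -0.0, -0.0], 'dist', 428, 'ang', np.float64(3.5))
```

>>> apply_moves([
  [0.55,-1,0,0,0,0,0],
  [0.55,-3,0,0,0,0,0],
  [0.55,-6,0,0,0,0,0],
  [0.55,-8.5,0,0,0,0,0],
  [0.55,-8.5,0,0,0,0,0],
])

```text
clock: 13.0
ee_pos: [565.1, -121.1, 335.6]
eef_rot: [-0.495, 0.505, 0.493, 0.507]
ft_force: [0.8, 0.3, 0.5]
width: 0.454
```

```bash
python3 - <<'E'
from tgt import *
apply([-8.5,0,0,0,0,0]);print(rel([480,290,330],down(np.pi/2+.037)))
p=arm.capture('wrist');cv2.imwrite(f'pics/m.png',p['color'][...,::-1])
E
```

```text
([0.29, 9.42, 40.89], [-3.49, -0.0, -0.0], 'dist', 420, 'ang', np.float64(3.5))
```

View pics/m.png

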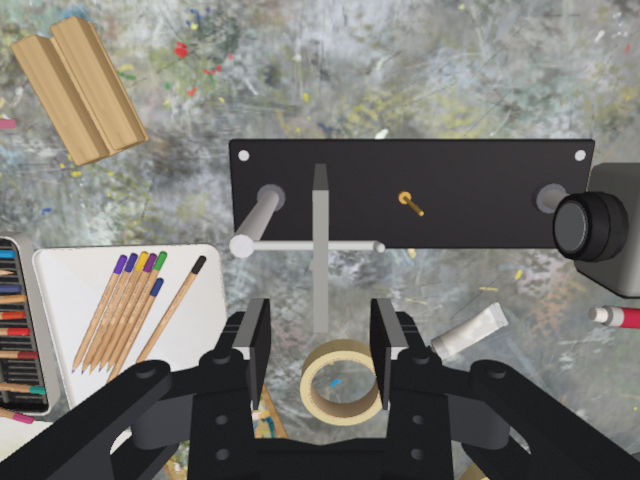

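The board hangs on the peg in the middle, straight (board top at px (320,250), peg running (243,245)–(380,247)), and the gripper is free of it. On to the brush.

>>> apply_moves([
  [0.55,0,0.7,3,0,0,0],
  [0.55,0,1.8,8,-0.5,0,0],
  [0.55,0,3.1,13.5,-1,0,0],
  [0.55,0,4.4,19,-1.5,0,0],
  [0.55,0,5.7,24.5,-2,0,0],
  [0.55,0.2,7,30,-2.5,0,0],
  [0.55,0.3,8.2,35.5,-3,0,0],
  [0.55,0.3,9.1,39.5,-3.5,0,0],
])

```text
clock: 14.05
ee_pos: [481.8, 278.0, 328.5]
eef_rot: [-0.509, 0.491, 0.51, 0.49]
ft_force: [0.5, -1.3, 0.1]
width: 0.454
```

>>> apply_moves([
  [0.55,0,0.3,1.3,0,0,0],
  [0.55,0,0.3,1.4,0,0,0],
  [0.55,0,0.3,1.4,0,0,0],
])

```text
clock: 14.42
ee_pos: [479.6, 288.9, 329.7]
eef_rot: [0.509, -0.491, -0.509, -0.491]
ft_force: [-0.7, -0.3, -1.1]
width: 0.45
```

```bash
python3 - <<'E'
from tgt import *
apply([.3,9.1,39.5,-3.5,0,0]);apply([0,.3,1.4,0,0,0])
s=arm.get_state();print(load()[0],s['ee_pos'],s['width'],s['clock'])
p=arm.capture('wrist');pickle.dump(p,open('n.pkl','wb'));cv2.imwrite(f'pics/n.png',p['color'][...,::-1])
E
```

```text
[479.3851552  289.93930051 329.895     ] [479.61930364 288.86713235 329.70538823] 0.44961373978698543 14.425
```

View pics/n.png

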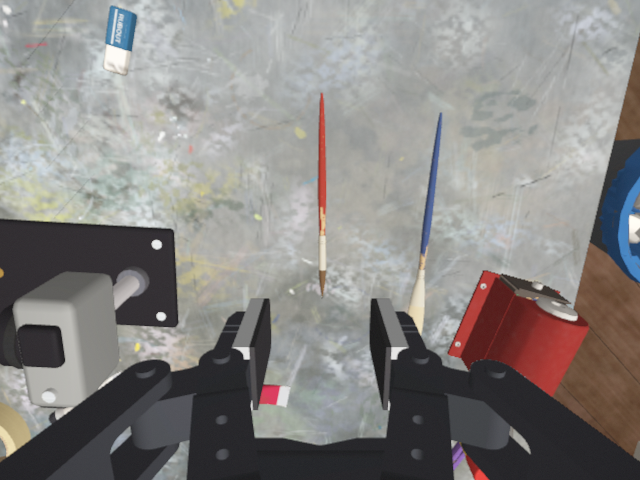

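```bash
python3 - <<'E'
from tgt import *
p=pickle.load(open('n.pkl','rb'));crop(p,(290,85,355,305),2.7,'n1.png')
im=p['color'].astype(int)
# red centre per row
for r in range(92,300,12):
    row=im[r,300:345];bg=np.median(im[r,300:345],axis=0);d=np.abs(row-bg).sum(1);d[d<60]=0
    if d.sum(): print(r,round(300+(d*np.arange(45)).sum()/d.sum(),2),(d>0).sum())
a=onz(p,(321.8,92.5),4.5);b=onz(p,(322.3,298),4);print(a,b,np.linalg.norm(a-b),np.arctan2(*(b-a)[[1,0]]))
E
```

```text
104 321.17 5
116 321.39 6
128 321.32 7
140 321.4 8
152 321.4 8
164 321.39 8
176 321.49 8
188 321.26 9
200 316.45 17
212 314.11 16
224 320.56 7
236 322.16 5
248 322.65 6
260 314.37 10
272 326.78 17
284 319.81 9
296 338.59 11
[382.11105782 287.23596142   4.5       ] [588.31150048 295.45551799   4.        ] 206.36480723631468 0.03984088029860393
```

View pics/n1.png

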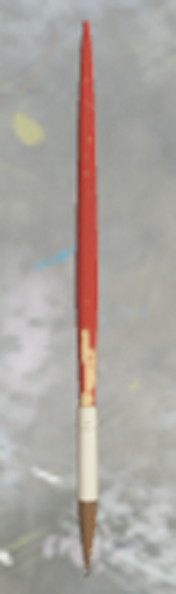

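```bash
python3 - <<'E'
from tgt import *
print(rel([467.9,290.7,100],down(np.pi/2+.040)))
E
```

```text
([22.99, 1.14, 0.12], [-0.16, -0.0, -0.0], 'dist', 230, 'ang', np.float64(0.2))
```

>>> apply_moves([
  [0.55,4,0.3,0,-0.2,0,0],
  [0.55,9,0.6,0.1,-0.2,0,0],
  [0.6,14,0.9,0.1,-0.2,0,0],
  [0.6,19,1.1,0.1,-0.2,0,0],
  [0.6,22,1.1,0.1,-0.2,0,0],
  [0.6,22,1.1,0.1,-0.2,0,0],
  [0.6,22,1.1,0.1,-0.2,0,0],
])

```text
clock: 15.35
ee_pos: [469.3, 290.3, 111.4]
eef_rot: [0.51, -0.489, -0.51, -0.491]
ft_force: [1.2, -0.0, 0.9]
width: 0.395
```

```bash
python3 - <<'E'
from tgt import *
apply([22,1.1,.1,-.2,0,0])
s=arm.get_state();print(load()[0],s['ee_pos'],s['width'],s['clock'])
R=Ro.from_quat(s['eef_rot']).as_matrix();print(R.round(4),np.arctan2(R[1,2],R[0,2]))
p=arm.capture('wrist');pickle.dump(p,open('o.pkl','wb'));cv2.imwrite(f'pics/o.png',p['color'][...,::-1])
E
```

```text
[468.35554838 290.52902367 109.895     ] [469.32550869 290.27040882 111.44306435] 0.39526505420156266 15.35
[[ 1.600e-03 -9.992e-01 -3.960e-02]
 [ 9.000e-04 -3.960e-02  9.992e-01]
 [-1.000e+00 -1.700e-03  9.000e-04]] 1.6103638377267182
```

View pics/o.png

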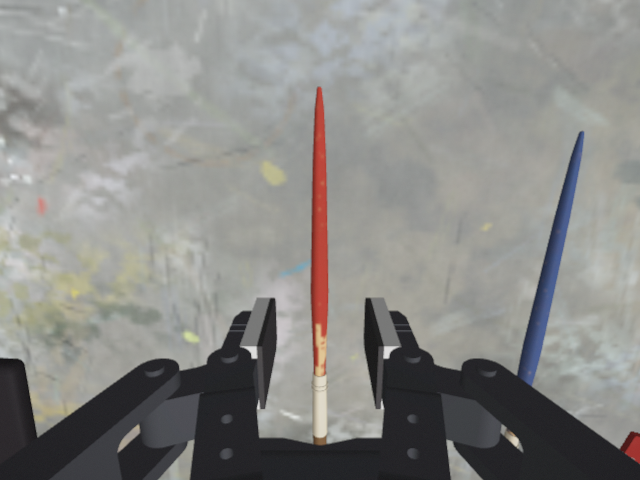

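>>> apply_moves([
  [0.6,1.5,0,0,0,0,0],
  [0.6,3,0.05,0,0,0,0],
  [0.6,3.4,0.05,0,0,0,0],
  [0.6,3.4,0.05,0,0,0,0],
])

```text
clock: 15.9
ee_pos: [467.5, 290.3, 75.2]
eef_rot: [-0.51, 0.49, 0.51, 0.489]
ft_force: [0.4, -0.3, 0.2]
width: 0.401
```

```bash
python3 - <<'E'
from tgt import *
apply([3.4,.05,0,0,0,0])
s=arm.get_state();print(load()[0],s['ee_pos'],s['width'],s['clock'],s['ft_force'])
E
```

```text
[467.85596314 290.50866224  75.895     ] [467.47970374 290.34715484  75.23300668] 0.401420099632397 15.9 [ 0.37870434 -0.27772864  0.16410525]
```

>>> apply_moves([
  [0.6,0.1,0,0,0,0,0],
  [1,0.1,0,0,0,0,0],
  [1,0.1,0,0,0,0,0],
  [1,0.1,0,0,0,0,0],
  [1,0.1,0,0,0,0,0],
  [1,0.1,0,0,0,0,0],
], grip_force=40)

```text
clock: 16.65
ee_pos: [468.1, 290.7, 75.3]
eef_rot: [0.51, -0.489, -0.51, -0.49]
ft_force: [-0.1, 0.2, 4.6]
width: 0.084
```

```bash
python3 - <<'E'
from tgt import *
apply([.1,0,0,0,0,0])
s=arm.get_state();print(load()[0],s['ee_pos'],s['width'],s['clock'],s['ft_force'])
p=arm.capture('wrist');pickle.dump(p,open('q.pkl','wb'));cv2.imwrite(f'pics/q.png',p['color'][...,::-1])
E
```

```text
[467.85596314 290.50866224  74.895     ] [468.09203209 290.66869818  75.32490277] 0.0839044590603394 16.65 [-0.11096896  0.2249923   4.63458236]
```

View pics/q.png

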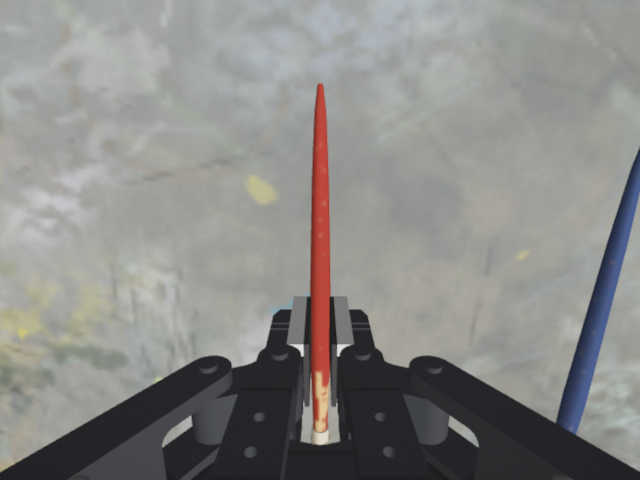

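>>> apply_moves([
  [1,-0.5,0,0,0,0,0],
  [1,-2,0,0,0,0,0],
  [1,-5,0,0,0,0,0],
  [1,-9,0,0,0,0,0],
  [1,-14,0,0,0,0,0],
  [1,-18.5,0,0,0,0,0],
  [1,-21.5,0,0,0,0,0],
  [1,-21.5,0,0,0,0,0],
])

```text
clock: 17.7
ee_pos: [468.5, 290.9, 293.4]
eef_rot: [0.511, -0.488, -0.51, -0.492]
ft_force: [1.0, -1.3, -0.3]
width: 0.079
```

```bash
python3 - <<'E'
from tgt import *
apply([-21.5,0,0,0,0,0])
s=arm.get_state();print(load()[0],s['ee_pos'],s['width'],s['clock'],s['ft_force'])
for n in ('wrist','side','top'):
    p=arm.capture(n);pickle.dump(p,open(f'r_{n}.pkl','wb'));cv2.imwrite(f'pics/r_{n}.png',p['color'][...,::-1])
    if n=='side':crop(p,(270,220,400,340),6,'r_side1.png')
print(rel(st(-120.3,0,290),down(np.pi/2-.0235)))
E
```

```text
[467.85596314 290.50866224 289.895     ] [468.51618134 290.88874249 293.41282838] 0.07944170371726694 17.7 [ 1.04370228 -1.27583221 -0.32603112]
([-0.01, 3.46, -32.56], [3.68, 0.0, 0.0], 'dist', 327, 'ang', np.float64(3.7))
```

View pics/r_side1.png

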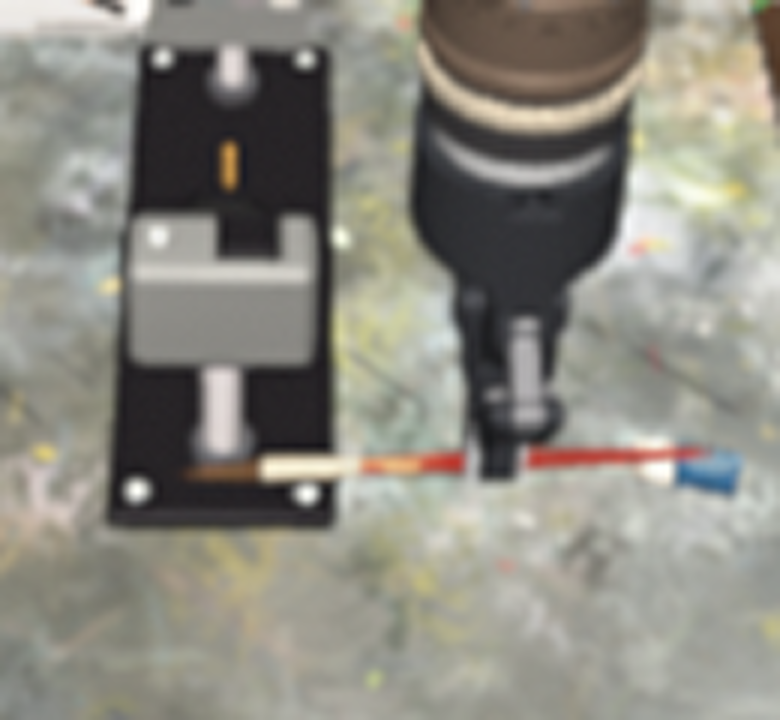

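View pics/r_wrist.png

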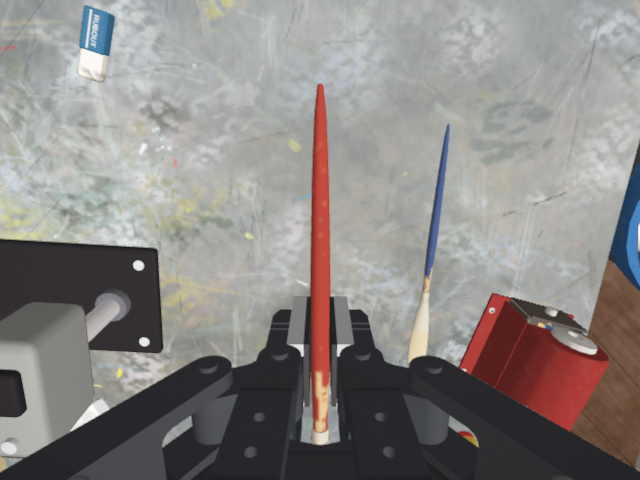

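>>> apply_moves([
  [1,0,0.2,-2,0.2,0,0],
  [1,0,0.7,-6,0.7,0,0],
  [1,0,1.2,-11,1.2,0,0],
  [1,0,1.8,-16.5,1.9,0,0],
  [1,0,2.4,-22,2.5,0,0],
  [1,0,3,-27,3.1,0,0],
  [1,0,3.4,-31,3.6,0,0],
  [1,0,3.5,-32.6,3.7,0,0],
])

```text
clock: 18.85
ee_pos: [444.9, -38.9, 289.2]
eef_rot: [-0.493, 0.507, 0.494, 0.506]
ft_force: [1.1, 0.4, -0.2]
width: 0.08
```

>>> apply_moves([
  [1,0,0,0,0,0,0],
  [1,0,0,0,0,0,0],
])

```text
clock: 19.1
ee_pos: [446.1, -36.0, 289.6]
eef_rot: [-0.494, 0.506, 0.494, 0.506]
ft_force: [-0.3, -0.2, -0.4]
width: 0.076
```

```bash
python3 - <<'E'
from tgt import *
apply([0,3.5,-32.6,3.7,0,0])
s=arm.get_state();print(load()[0],s['ee_pos'],s['width'],s['clock'],s['ft_force'])
R=Ro.from_quat(s['eef_rot']).as_matrix();print(R.round(4),np.arctan2(R[1,2],R[0,2]))
for n in ('wrist',):
    p=arm.capture(n);cv2.imwrite(f'pics/s_{n}.png',p['color'][...,::-1])
    if n=='side':crop(p,(270,220,400,340),6,'s_side1.png')
print(rel(st(-120.3,0,197.3),down(np.pi/2-.0235)))
E
```

```text
[446.16064752 -36.64621435 289.895     ] [446.07267688 -35.9767451  289.60267926] 0.07584173414930762 19.1 [-0.33625803 -0.2437833  -0.35427376]
[[-6.000e-04 -9.997e-01  2.310e-02]
 [ 5.000e-04  2.310e-02  9.997e-01]
 [-1.000e+00  6.000e-04  4.000e-04]] 1.5476621774888124
([9.26, -0.04, 0.04], [-0.02, 0.0, 0.0], 'dist', 93, 'ang', np.float64(0.0))
```

View pics/s_wrist.png

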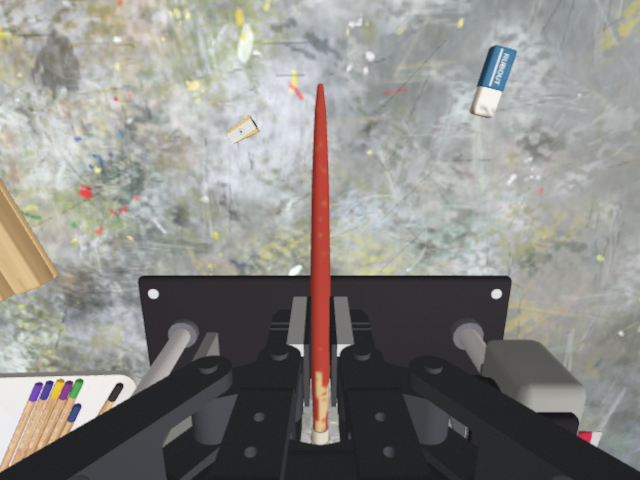

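>>> apply_moves([
  [1,2,0,0,0,0,0],
  [1,4.5,0,0,0,0,0],
  [1,7,0,0,0,0,0],
  [1,8.7,0,0,0,0,0],
  [1,9.3,-0.05,0.05,0,0,0],
  [1,9.3,-0.05,0.05,0,0,0],
  [1,9.3,-0.05,0.05,0,0,0],
  [1,9.3,-0.05,0.05,0,0,0],
])

```text
clock: 20.15
ee_pos: [447.1, -36.1, 197.6]
eef_rot: [-0.494, 0.506, 0.494, 0.506]
ft_force: [-0.3, -0.4, 0.1]
width: 0.077
```

```bash
python3 - <<'E'
from tgt import *
apply([9.3,-.05,.05,0,0,0])
s=arm.get_state();print(load()[0],s['ee_pos'],s['width'],s['clock'],s['ft_force'])
R=Ro.from_quat(s['eef_rot']).as_matrix();print(R.round(4),np.arctan2(R[1,2],R[0,2]))
for n in ('wrist','side','top'):
    p=arm.capture(n);pickle.dump(p,open(f't_{n}.pkl','wb'));cv2.imwrite(f'pics/t_{n}.png',p['color'][...,::-1])
    if n=='side':crop(p,(270,190,390,290),6.5,'t_side1.png')
    if n=='top':crop(p,(240,190,400,310),5,'t_top1.png')
    print(n,proj(p,st(0,0,125)),proj(p,st(-207,0,125)),proj(p,st(-43,0,125)))
E
```

```text
[446.6724258  -36.15827687 196.895     ] [447.06647998 -36.12344821 197.59409869] 0.0766213238934349 20.15 [-0.32863588 -0.41294108  0.06621   ]
[[ 1.200e-03 -9.997e-01  2.370e-02]
 [-1.000e-04  2.370e-02  9.997e-01]
 [-1.000e+00 -1.200e-03 -1.000e-04]] 1.5470889116986015
wrist [[319.32186583 543.88136011]] [[318.80443833  80.92264372]] [[319.24312349 473.42810518]]
side [[308.02125899 234.08412276]] [[377.7967964  234.83949112]] [[322.54161438 234.24131563]]
top [[319.06436681 221.96129497]] [[317.06281918 307.68162228]] [[318.65482147 239.50090298]]
```

View pics/t_side1.png

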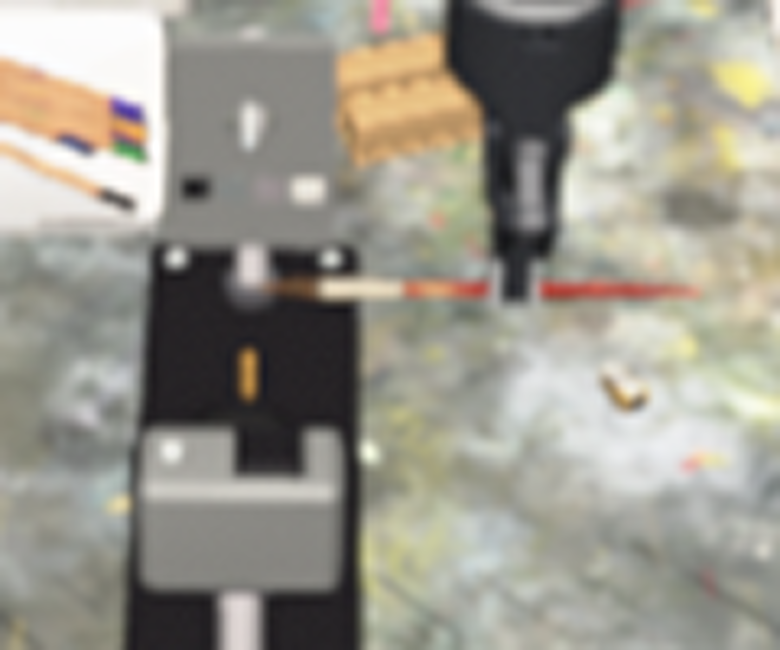

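View pics/t_top1.png

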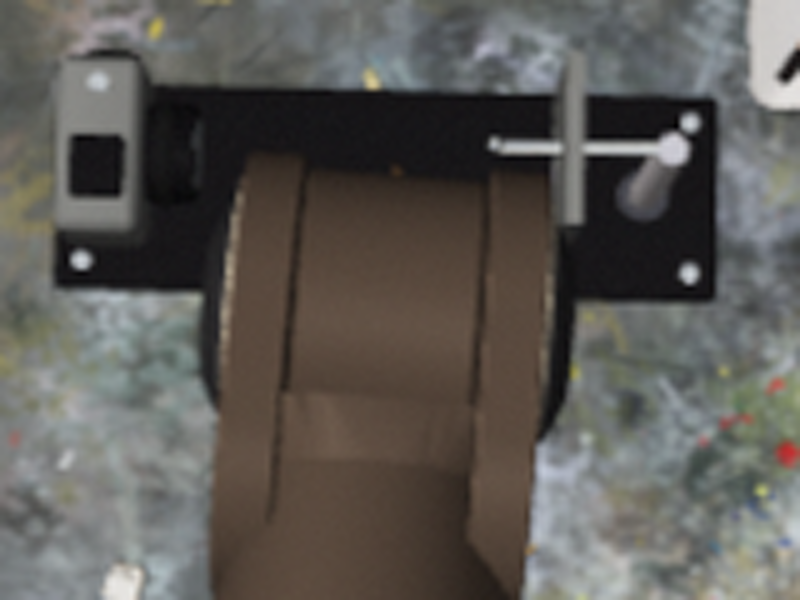

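View pics/t_wrist.png

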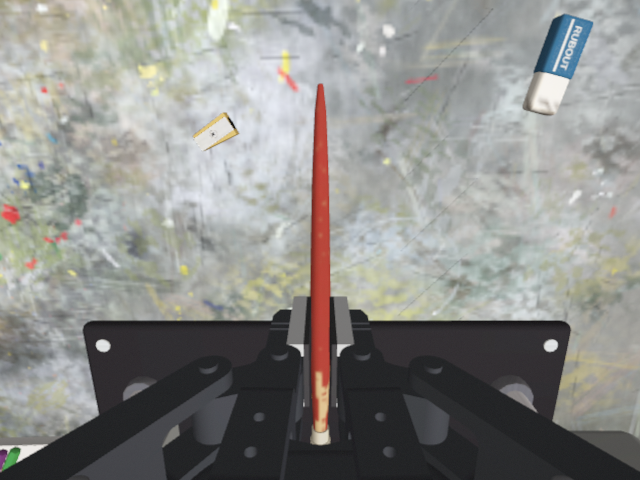

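```bash
python3 - <<'E'
from tgt import *
p=pickle.load(open('t_side.pkl','rb'));crop(p,(295,222,385,247),8.8,'t_s2.png')
im=p['color'].astype(int)
sat=im.max(2)-im.min(2)
for c in list(range(312,345,2))+list(range(354,378,2)):
    col=im[226:244,c];bg=(col[:4].mean(0)+col[-4:].mean(0))/2
    d=np.abs(col-bg).sum(1)*1.;d[d<d.max()*.3]=0;d[:4]=0;d[-4:]=0
    cy=226+(d*np.arange(18)).sum()/d.sum()
    # expected
    xs=-(c-308.02)/(377.8-308.02)*207
    print(c,round(cy,2),round(proj(p,st(xs,0,125))[0,1],2),col[8].tolist())
E
```

```text
312 236.72 234.13 [103, 78, 64]
314 234.96 234.15 [96, 70, 50]
316 235.08 234.17 [104, 76, 52]
318 235.53 234.19 [131, 108, 85]
320 234.62 234.21 [227, 214, 188]
322 234.29 234.24 [235, 221, 194]
324 233.94 234.26 [229, 217, 190]
326 233.94 234.28 [232, 220, 194]
328 233.98 234.3 [231, 219, 192]
330 234.0 234.32 [226, 212, 186]
332 233.47 234.34 [200, 140, 113]
334 235.3 234.37 [210, 135, 100]
336 233.67 234.39 [221, 164, 117]
338 234.86 234.41 [218, 154, 111]
340 235.83 234.43 [198, 110, 85]
342 235.21 234.45 [187, 84, 71]
344 234.09 234.47 [173, 88, 82]
354 236.07 234.58 [182, 68, 58]
356 234.15 234.6 [181, 73, 64]
358 234.73 234.63 [182, 80, 70]
360 234.47 234.65 [188, 84, 73]
362 234.12 234.67 [196, 94, 81]
364 233.18 234.69 [184, 92, 81]
366 233.55 234.71 [177, 84, 73]
368 234.14 234.73 [185, 97, 86]
370 234.17 234.76 [181, 108, 98]
372 234.41 234.78 [182, 118, 102]
374 234.94 234.8 [193, 135, 117]
376 234.82 234.82 [212, 162, 141]
```

View pics/t_s2.png

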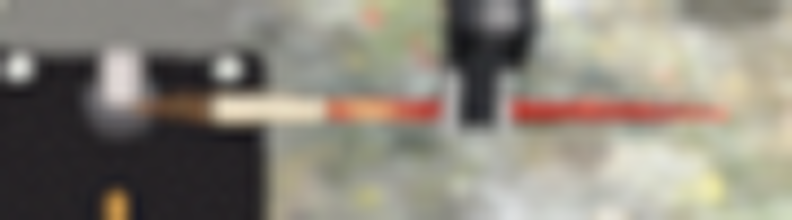

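>>> apply_moves([
  [1,0.1,0,0,0,0,0],
  [1,0.1,0.03,0,0,0,0],
  [1,0.1,0.03,0,0,0,0],
  [1,0.1,0.03,0,0,0,0],
  [1,0.1,0.03,0,0,0,0],
  [1,0.1,0.03,0,0,0,0],
])

```text
clock: 21.05
ee_pos: [446.4, -36.1, 195.9]
eef_rot: [-0.494, 0.506, 0.494, 0.506]
ft_force: [0.8, 0.2, -0.1]
width: 0.082
```

```bash
python3 - <<'E'
from tgt import *
apply([.1,.03,0,0,0,0])
E=[]
for i in range(4):
    p=arm.capture('side');s=arm.get_state();E.append(s['ee_pos'])
print(load()[0],np.round(E,2).tolist(),s['width'],s['clock'],s['ft_force'],s['dq'].round(4))
R=Ro.from_quat(s['eef_rot']);print('tip rel focus',(np.mean(E,0)+R.apply([71.3,-120.3,0])-st(0,0,125)).round(2))
cv2.imwrite('pics/u_side.png',p['color'][...,::-1]);crop(p,(270,190,390,290),6.5,'u1.png')
p=arm.capture('top');cv2.imwrite('pics/u_top.png',p['color'][...,::-1])
E
```

```text
[446.37251107 -36.15112463 195.895     ] [[446.37, -36.16, 195.9], [446.36, -36.16, 195.89], [446.38, -36.13, 195.89], [446.35, -36.16, 195.91]] 0.07859929469493768 21.25 [ 0.3995466   0.43239541 -0.06793665] [ 0.0011 -0.0014  0.     -0.0008  0.0006 -0.0021]
tip rel focus [-0.17  0.08 -0.4 ]
```

View pics/u1.png

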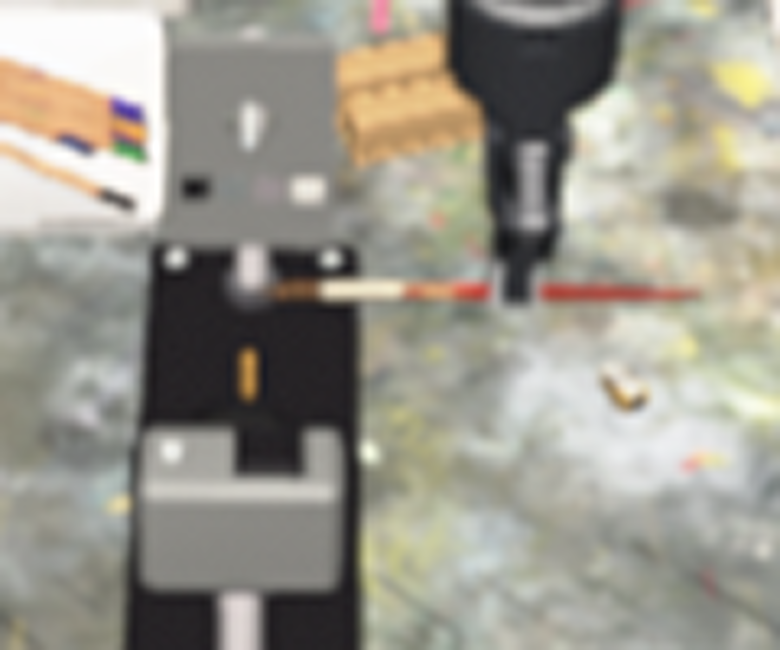

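View pics/u_top.png

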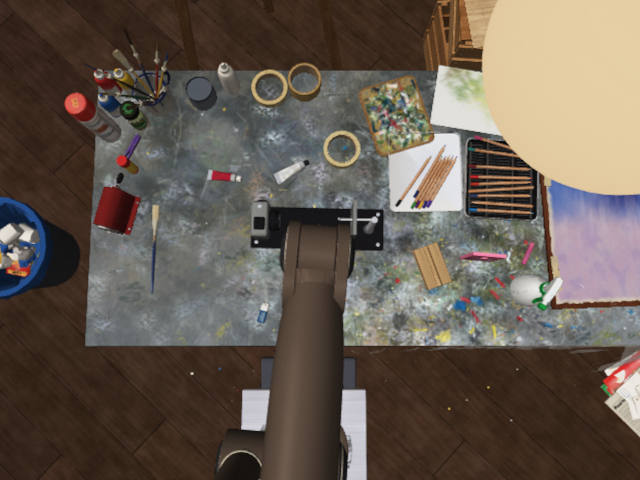

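```bash
python3 - <<'E'
from tgt import *
p=pickle.load(open('q.pkl','rb'));crop(p,(300,75,340,105),15,'v.png')
for v in (83,83.5,84): a=onz(p,(320,v),4.2);print(a, a[0]+207*np.cos(.04)-468.0)
n=pickle.load(open('n.pkl','rb'));a=onz(n,(321.8,92.5),4.2);print(a)
p=arm.capture('wrist')
for v in (83,83.5,84): a=onz(p,(320.3,v),125);e=st(-207,0,125);print(a-e)
crop(p,(300,75,340,105),15,'v2.png')
E
```

```text
[381.66994055 287.45627174   4.2       ] 120.50436262703192
[381.82181882 287.46244887   4.2       ] 120.65624089907976
[381.97380063 287.46863021   4.2       ] 120.8082227055545
[382.09466641 287.23663501   4.2       ]
[0.00201519 0.45925218 0.        ]
[0.15380611 0.45565195 0.        ]
[0.30570025 0.45204926 0.        ]
```

View pics/v2.png

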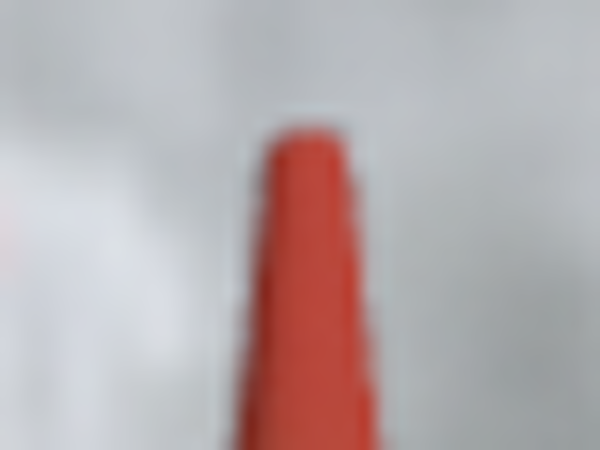

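```bash
python3 - <<'E'
from cell import arm
print(arm.finish_job()); s=arm.get_state(); print(s['clock'],s['ee_pos'],s['width'])
E
```

```text
the job is handed in; nothing more can be done
None
the job is handed in; nothing more can be done
```

I hung the grey board by its hole on the stand's peg, hanging free, then picked up the red-handled brush. I handed the job in at about 21 s while holding the brush level, straight across the line of sight, with its bristle end at the focus.

**Board:** The wrist and side pictures show it upright at the middle of the peg with the peg through its hole, and the gripper away from it.

**Brush position:** From the grasp offset and the measured arm pose, the bristle end is about 0.2 mm across, 0.1 mm along the lens line and 0.4 mm below the focus. The handle end in the wrist picture is within about 0.5 mm of where it should be. Camera calibration limits all of this to about 2 mm.

**Brush hold:** The handle shows at the same wrist pixels as when I gripped it, so it has not slipped or tilted. The wrist force is near zero, so nothing is touching the stand or board.

**Check that disagreed:** In the side picture the thin bristle tip seems to end about 2–3 mm short of the focus. The same camera read the tip about 3 mm short before I gripped the brush, so I trusted the wrist measurement.

**Other points:**
- The stand's base plate is not centred on the focus, so I located the stand from the pointer, post, peg and lens instead of the plate corners.
- In the last top view the other things on the table look undisturbed.

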